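# Seat a heel block in the nailing jig and hold the nail guide at its click stop

## Robot

A 7-joint arm with a two-finger parallel gripper is mounted at the origin on the work surface. World frame = base frame: x ahead of the robot, y to its left, z up, the work surface at z = 0. Lengths are in m, angles in rad, forces in N, time in s.
With the tool pointing down it reaches from about 0.35 to 0.9 m from the base axis. Payload 8.1 kg.
Tool frame: the origin (TCP) lies on the centre line of the jaws, within the pads' length; the fingertips stand 22 mm ahead of it and the grasp point (between the pads) lies 3 mm ahead of it (arm.finger_overhang is the distance from the TCP to the fingertips, in m); z points along the fingers, y is the direction in which the jaws open and shut (so a half turn about z gives the same grasp; the last joint's range is limited). The gripper opens to 92 mm and grips with 3 to 60 N. Pads are 19 mm wide; open, the fingers measure 130 mm over their backs; the gripper's body (75 mm by 190 mm) begins 47 mm behind the grasp point.
Start: joints at [1.153, 0.434, 0.025, 1.573, -0.012, 1.134, -0.075], TCP at [0.193, -0.594, 0.249] pointing down, gripper open.
Joint ranges: [-2.62, 2.62], [-0.44, 2.09], [-1.27, 1.32], [0.08, 2.57], [-1.32, 4.46], [0.12, 2], [-2.74, 2.74]. Speed limits (rad/s): [2.22, 2.22, 3.01, 3.01, 3.14, 3.14, 3.14].

## Interface

Orientations are given as a rotation vector (axis times angle).
In Python, from cell import arm gives the robot as it stands. The module is installed in compiled form; this text tells all that it offers.
- The arm moves only by the tool step_arm, never from a script. Its argument "plan" is a list of rows, each an object of numbers: "wx", "wy", "wz": the turn, a rotation vector about the tool's x, y, z in units of 6 degrees (1.0 is 6 degrees); "tx", "ty", "tz": the shift along the tool's x, y, z in cm; "hand": the opening, from 0 (shut) to 1 (fully open). A call has exactly 10 rows; each row shifts and turns the commanded pose from where the row before left it, along the tool's axes as they then stand; what a row does not reach is not made up. A row lasts 1/12 s, in which the tool goes at most 41.7 mm and 7.16 degrees, less where a joint would pass 70% of its speed; a pose out of reach is approached as far as the arm can. A call is refused whole if a number of a shift passes 4.17 or a number of a turn 1, either way. A call with a gripper value outside its range is refused whole. The fingers move at their own pace and stop on an object; "force" is the grip in N (left out, the last holds). Time passes only in rows, so rows that do not move let the fingers close, or fill a call up. It gives the time, the measured TCP pose, the force and the opening at its end, in the units of the state.
- arm.observe(): the state, without advancing time (a new reading comes with each control period).
- arm.get_image(name): name is "side" or "top" or "wrist"; returns (picture, depth): 420x560x3 uint8, red, green, blue; 420x560 float32, m along the optical axis (not along the pixel's ray), 0 where there is no reading.
- arm.calibration(name): a dict with "mtx" (3x3 intrinsics, pixels), "dist_coeffs" ([k1, k2, p1, p2, k3] as OpenCV has them; the pictures are not rectified), "R" (3x3) and "t" (3): a world point X has camera coordinates R X + t. Camera axes: x right, y down, z forward; pixel columns grow to the right and rows downward; lengths in m; the calibration is good to about 2 mm. A picture is of the moment at which its call begins: read the wrist's pose just before it. calibration takes no time and is no camera call; for the wrist camera it gives the pose at the moment of the call.
- arm.sign_off(): hands the job in, once; it reports no verdict.
The state is a dict: "clock": time; "joints": joint angles; "dq": joint speeds; "joint_efforts": joint torques, N m; "position": TCP position; "ee_rot": TCP orientation; "force": force on the tool from outside, world axes, zero at the start; "ft_torque": the same for the moment, N m; "width": opening from 0.0 (shut) to 1.0 (fully open).
Only numpy, scipy, OpenCV 4.12 (cv2) and the standard library are available. Lean on these libraries where they do the work, as an engineer would, in place of code of your own. Each camera call takes 0.05 s, during which the arm holds its last target.

## Task

Pick up the loose rubber heel block from the bench, set it in the nest of the wooden nailing jig with its round end between the two small pins, and press it down firmly so that it sits flat. Then take the nail-guide carriage by its wooden grip and slide it along the rail, over the heel, until you feel its ball click into the notch of the stop strip. Finish while still holding the grip with the carriage at rest in the notch, ready for nailing; do not let go, and leave the hammer, the tin and the wooden last where they are.

Things in the scene. Friction and masses are not known exactly. Their poses are not given: they have to be found in the camera images.
- heel_center (a point): centre (half-way up) of the loose black rubber heel block, D-shaped from above, 62 long (its x) x 52 wide (its y) x 18 mm high, 40 to 85 g. The round end (radius 26) points along its -x, the straight end along +x; the two flat parallel side faces (52 mm apart, facing +y and -y) run from 5 mm behind the centre to the straight end. Starts flat on the bench.
- nest (a point): middle of the nest, on top of the jig base (20 mm above the bench); a seated heel's centre is 9 mm above it, heel x along nest x. Axes are the jig's: x from the nest towards the rail, y along the rail, z up. 6 mm high fences bound the nest at the straight end (+x) and the rear of both sides, two 6 mm high pins the round end (-x); about 2.5 mm play all round.
- jig: fixed wooden jig base, 180 (x) x 300 (y) x 20 mm, with nest, steel rail (along y, 80 mm towards +x from the nest) and carriage; origin on the bench, 30 mm towards +x and 60 mm towards -y from the nest (the base's middle is 10 mm farther to +x); axes as the nest's.
- carriage (a joint): position of the nail-guide carriage along its rail in m, growing along the jig's +y, towards and over the nest; 0 to 0.215 (end stop). At 0.17 the guide is centred over the nest. Starts at 0 to 0.035. Rail friction is about 1.5 N.
- grip (a point): centre of the upright dark wooden grip on the carriage, 80 mm above the bench: a block 24 (jig x) x 18 (jig y) x 38 mm high, standing on the flat steel carriage (44 x 50 mm, top 61 mm above the bench). A flat aluminium guide frame (50 mm wide, 43 to 49 mm above the bench) reaches 112 mm from it towards the jig's -x; it passes 5 mm above a heel that sits flat, but strikes one that does not.
- ball_tip (a point): lowest point of the carriage's sprung steel ball (10 mm diameter), under the steel plunger 30 mm towards the jig's +x from the grip's centre, at the same place along the rail. Moves with the carriage.
- notch (a point): middle of the notch on the brass strip (60 mm along the rail x 18 mm) under the ball's path; the ball sits in it when ball_tip is level with it along the jig's y. Coming along +y, a low steel ridge 6 mm before it takes about 4 to 6 N to pass, then the ball drops in with a click (about 1 mm play); a higher ridge 7 mm beyond takes about 12 to 17 N; past it the carriage runs free.
- hammer: cobbler's hammer lying on the bench, a bystander; origin under its middle.
- polish_tin: flat round closed dark tin, 84 mm across, 26 mm high, a bystander; origin under its centre.
- last: foot-shaped wooden last, 240 mm long, 95 mm high, a bystander; origin under its middle.
Mind the look-alikes: they are no part of the job. Of the things like the part that bears heel_center, leave any that is green; of the rest the smaller one is meant.

How it is judged:
On the way, in this order (a step that is already met when the one before it is completed fails the run):
1. the heel block sits flat in the nest and is pressed down onto the jig with more than 3 N (x of heel_center in the frame of nest between -0.005 and 0.005 m and y of heel_center in the frame of nest between -0.005 and 0.005 m and z of heel_center in the frame of nest between 0.0065 and 0.011 m and angle between heel_center's own z axis and vertical below 0.06 rad and angle between the x axis of heel_center and the x axis of nest, either way round below 0.15 rad and contact force between heel and jig above 3 N), for 0.1 s.
2. the carriage stands with its ball in the notch, held by the fingers (y of ball_tip in the frame of notch between -0.0025 and 0.0025 m and contact force between the fingers and carriage above 2 N), for 0.2 s.
At the end, for the whole second after the job is handed in: The heel block lies flat in the nest (within 5 mm of its middle, on its floor, tilted under 0.06 rad, turned under 0.15 rad), free of the fingers, and the carriage is at rest with its ball within 2.5 mm of the notch's middle along the rail, the fingers still on its grip with more than 2 N (all of step 2 and x of heel_center in the frame of nest between -0.005 and 0.005 m and y of heel_center in the frame of nest between -0.005 and 0.005 m and z of heel_center in the frame of nest between 0.0065 and 0.011 m and angle between heel_center's own z axis and vertical below 0.06 rad and angle between the x axis of heel_center and the x axis of nest, either way round below 0.15 rad and velocity of joint carriage between -0.005 and 0.005 m/s and linear speed of heel below 0.01 m/s and not (contact force between the fingers and heel above 0.1 N)); the arm keeps its last pose, push and grip.
It fails at once if the hammer is shifted by more than 30 mm (distance of hammer from where it was at the start of the episode above 0.03 m).
It fails at once if the tin is shifted by more than 30 mm (distance of polish_tin from where it was at the start of the episode above 0.03 m).
It fails at once if the wooden last is shifted by more than 30 mm (distance of last from where it was at the start of the episode above 0.03 m).
It also fails if it takes over 54 s, if anything falls off the work surface, if the arm or the gripper's body presses on something with over 40 N, if the wrist force passes 120 N, or if a joint passes its speed limit or range.

## Working session

There is one attempt and no reset: what is moved stays moved. The work goes in short steps, Python scripts to look and compute and a tool call to move; the robot and the scene stay as the last step left them, time stands still between calls to the robot, and variables do not carry over. Pictures are saved under pics/ and viewed, and the job is handed in when it is done.

Besides the shell and the picture viewer there is one more tool, called after "Call:" as name(argument=value, ...) on one line, values as JSON. step_arm: Moves the arm, as the interface text tells. Its arguments: {"type":"object","properties":{"plan":{"type":"array"},"force":{"type":"number"}},"required":["plan"]}

```bash
mkdir -p pics; cat > h.py <<'E'
import numpy as np, cv2
from cell import arm
def snap(n,tag):
    im,d=arm.get_image(n); c=arm.calibration(n)
    cv2.imwrite(f'pics/{n}_{tag}.png',im[:,:,::-1]); np.savez(f'pics/{n}_{tag}.npz',im=im,d=d,**{k:np.array(v) for k,v in c.items()})
    return im,d,c
def load(n,tag):
    return dict(np.load(f'pics/{n}_{tag}.npz'))
def ray(c,uv,z):
    uv=np.array(uv,float).reshape(-1,1,2)
    p=cv2.undistortPoints(uv,np.array(c['mtx']),np.array(c['dist_coeffs'])).reshape(-1,2)
    R=np.array(c['R']);t=np.array(c['t']).ravel()
    o=-R.T@t; dd=np.c_[p,np.ones(len(p))]@R
    return o+dd*((z-o[2])/dd[:,2])[:,None]
def pts(c,d):
    v,u=np.mgrid[:d.shape[0],:d.shape[1]]
    p=cv2.undistortPoints(np.stack([u,v],-1).reshape(-1,1,2).astype(float),np.array(c['mtx']),np.array(c['dist_coeffs'])).reshape(-1,2)
    X=np.c_[p,np.ones(len(p))]*d.reshape(-1,1)
    return ((X-np.array(c['t']).ravel())@np.array(c['R'])).reshape(d.shape+(3,))
E
python3 - <<'E'
from h import *
for n in('top','side'): snap(n,'0')
s=arm.observe(); print(s)
E
```

```text
{'clock': 0.1, 'joints': array([ 1.15338976,  0.43517515,  0.024976  ,  1.57399102, -0.01156132,
        1.13402038, -0.0751108 ]), 'dq': array([-5.17498837e-04, -1.95433084e-03, -1.26134990e-03,  4.31054250e-04,
        4.97684564e-04, -6.42883831e-04, -8.09470684e-05]), 'joint_efforts': array([ 4.35330687e-03, -6.69129109e+01,  9.88344848e-01, -3.15148222e+01,
       -6.06052252e-02,  3.73663567e-02,  7.01390195e-05]), 'position': array([ 0.19332719, -0.59389813,  0.24801575]), 'ee_rot': array([-3.10139259e+00, -4.92136647e-01,  6.14814556e-04]), 'force': array([0.06009241, 0.21183373, 0.98161038]), 'ft_torque': array([-0.02575469,  0.00226592, -0.02888889]), 'width': 1.0047215642583291}
```

View pics/top_0.png

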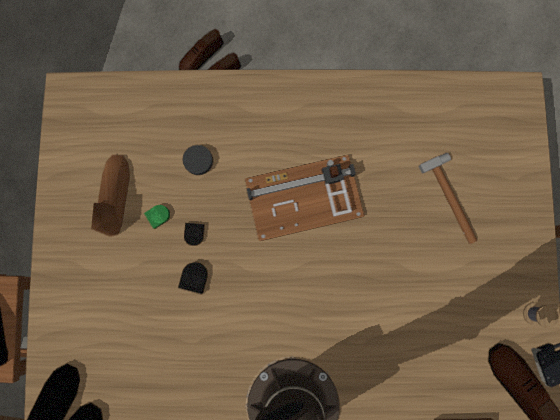

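View pics/side_0.png

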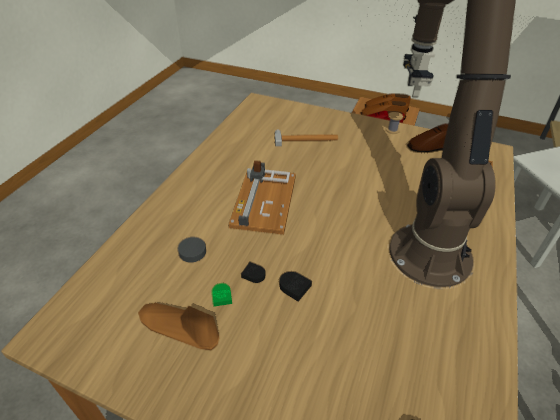

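```bash
python3 - <<'E'
from h import *
c=load('top','0'); im=c['im'][:,:,::-1]
a=cv2.resize(im[200:300,140:240],None,fx=4,fy=4,interpolation=cv2.INTER_CUBIC)
b=cv2.resize(im[145:250,235:375],None,fx=4,fy=4,interpolation=cv2.INTER_CUBIC)
o=np.zeros((600,800,3),np.uint8);o[:400,:400]=cv2.resize(a,(400,400));
cv2.imwrite('pics/cropA.png',a);cv2.imwrite('pics/cropB.png',b)
g=im.max(2).astype(int)
m=((g<60)).astype(np.uint8); m[:200]=0;m[310:]=0;m[:,:170]=0;m[:,230:]=0
n,l,s,ce=cv2.connectedComponentsWithStats(m)
P=pts(c,c['d'])
for i in range(1,n):
    if s[i,4]>50:
        cn=cv2.findContours((l==i).astype(np.uint8),0,2)[0][0].reshape(-1,2)
        w=ray(c,cn,0.018)
        r=cv2.minAreaRect(w[:,:2].astype(np.float32)*1000)
        print(s[i],ce[i],r, np.median(P[l==i],0))
print('cand uv->', ray(c,[[194,234],[194,278],[157,215],[285,210]],0.018), P[205,300],P[300,300])
E
```

```text
[184 223  21  22 390] [193.63589744 233.08717949] ((459.6502380371094, 276.2350158691406), (54.04823684692383, 59.009037017822266), 86.91534423828125) [0.46122795 0.27675805 0.01739965]
[179 262  29  32 682] [193.76539589 277.49853372] ((342.06817626953125, 272.68841552734375), (71.20146942138672, 78.91122436523438), 76.7484130859375) [0.33822788 0.27114298 0.02305893]
cand uv-> [[0.45846059 0.27518608 0.018     ]
 [0.33780185 0.27223758 0.018     ]
 [0.51116549 0.38093554 0.018     ]
 [0.52569049 0.02326492 0.018     ]] [ 0.53922127 -0.0182593   0.02184233] [ 0.27861645 -0.01831887  0.00182673]
```

View pics/cropA.png

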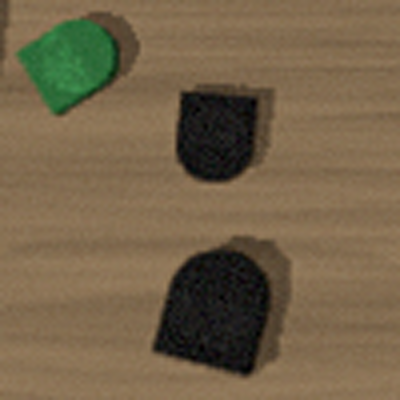

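View pics/cropB.png

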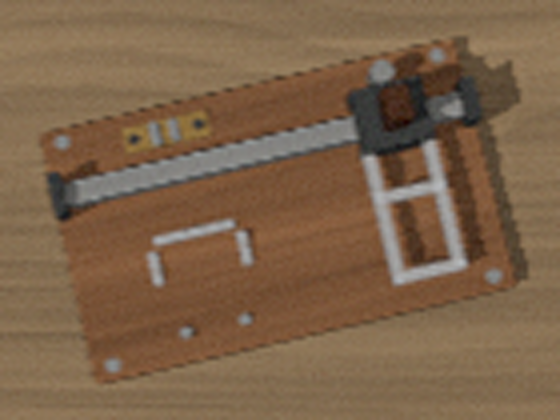

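```bash
python3 - <<'E'
from h import *
c=load('top','0'); 
f=lambda x,y:(235+x/4-.375,145+y/4-.375)
w=ray(c,[f(43,130),f(102,382),f(515,287),f(455,40)],0.02)[:,:2]
print(w, np.linalg.norm(w[0]-w[1]),np.linalg.norm(w[1]-w[2]))
v=w[0]-w[1];print(np.degrees(np.arctan2(v[1],v[0])));v=w[1]-w[2];print(np.degrees(np.arctan2(-v[0],v[1])))
pins=ray(c,[f(186,333),f(246,320),f(155,240),f(234,222)],0.026)[:,:2];print(pins)
print('notch',ray(c,[f(162,132)],0.03),'grip',ray(c,[f(396,104)],0.099))
P=pts(c,c['d'])
q=P[150:200,310:365]; print(np.round(q[::2,::3,2]*1000).astype(int))
R=cv2.Rodrigues(arm.observe()['ee_rot'])[0];print(R)
c=arm.calibration('wrist');print(c['mtx'],R.T@(-c['R'].T@c['t']-arm.observe()['position']), c['R']@R)
E
```

```text
[[ 0.61799781  0.13438139]
 [ 0.44201056  0.09147556]
 [ 0.50792351 -0.19348061]
 [ 0.68254711 -0.15488379]] 0.18114199057977903 0.29247996707120855
13.701463636559401
13.023980675866197
[[ 0.47540395  0.03373866]
 [ 0.48439901 -0.00739788]
 [ 0.53966574  0.05532655]
 [ 0.55225122  0.00080852]]
notch [[0.61465291 0.05073165 0.03      ]] grip [[ 0.62026561 -0.10453765  0.099     ]]
[[  -1   -3   -5   -2   -4   -1    2    0    2   -1    0    1   -2   -1
    -1    0   -2   -5   -4]
 [  -1   -1    2   -6   -1    2    3    2    1   -1    1   -2    0   -5
     2   -3    1    0   -2]
 [  -5   -6    3   -4   -1    0    3   -3    0    3    0    3    2    0
    -2    2   -1    1    1]
 [   1    1   -2    0   -3   -3    1   -1   -2   -2   20   18   20    0
    -1    0   -3   -5   -1]
 [   1    3    3    1    4    1    6   19   17   16   19   18   20    1
     5   -3    1   -2   -6]
 [  -2    1   -2   -3   20   22   62   66   16   17   15   22   18   18
    -4    2   -1    1    1]
 [   1   -1   19   21   22   20   65   65   17   24   20   23   18   20
  1245    0   -2   -2    4]
 [  22   21   24
[... 1557 characters left out ...]
   20   13    2   -1    1]
 [  17   20   21   18   17   17   49   26   21   22   21   19   51   15
    24   21   20   -1   -3]
 [  23   23   23   18   22 1245   22   51   21   15   18   19   47   26
    22   18   17    0   -2]]
[[ 9.50876626e-01  3.09569501e-01 -6.05525948e-04]
 [ 3.09570047e-01 -9.50875728e-01  1.31740895e-03]
 [-1.67950297e-04 -1.44014607e-03 -9.99998949e-01]]
[[322.88379187   0.         275.64359059]
 [  0.         322.88379187 212.29378527]
 [  0.           0.           1.        ]] [ 0.07787063 -0.00117166 -0.13540089] [[-6.29716925e-04  9.99999495e-01  7.83478369e-04]
 [-9.57493733e-01 -3.76952866e-04 -2.88453826e-01]
 [-2.88453385e-01 -9.31819884e-04  9.57493486e-01]]
```

Call:
step_arm(plan=[{"tx":2.0,"ty":-1.7,"tz":-0.3},{"tx":2.9,"ty":-2.5,"tz":-0.3},{"tx":2.9,"ty":-2.5,"tz":-0.3},{"tx":2.9,"ty":-2.5,"tz":-0.3},{"tx":2.9,"ty":-2.5,"tz":-0.3},{"tx":2.9,"ty":-2.5,"tz":-0.3},{"tx":2.9,"ty":-2.5,"tz":-0.3},{"tx":2.9,"ty":-2.5,"tz":-0.3},{"tx":2.9,"ty":-2.5,"tz":-0.3},{"tx":2.9,"ty":-2.5,"tz":-0.3}])

```text
invalid input at $.plan[0]: expected keys wx, wy, wz, tx, ty, tz, hand
```

Call:
step_arm(plan=[{"tx":2.9,"ty":-2.5,"tz":-0.3},{"tx":2.9,"ty":-2.5,"tz":-0.3},{"tx":2.9,"ty":-2.5,"tz":-0.3},{"tx":2.9,"ty":-2.5,"tz":-0.3},{"tx":2.9,"ty":-2.5,"tz":-0.3},{"tx":2.9,"ty":-2.5},{"tx":2.9,"ty":-2.5},{"tx":2.9,"ty":-2.5},{"tx":2.0,"ty":-2.0,"wz":0.4},{"tx":1.0,"ty":-1.0,"wz":0.4}])

```text
invalid input at $.plan[0]: expected keys wx, wy, wz, tx, ty, tz, hand
```

```bash
python3 - <<'E'
from h import *
s=arm.observe(); print(s['clock'],s['position'],s['ee_rot'],s['dq'].round(3),s['force'])
E
```

```text
0.1 [ 0.19332719 -0.59389813  0.24801575] [-3.10139259e+00 -4.92136647e-01  6.14814556e-04] [-0.001 -0.002 -0.001  0.     0.    -0.001 -0.   ] [0.06009241 0.21183373 0.98161038]
```

Call:
step_arm(plan=[{"wx":0,"wy":0,"wz":0,"tx":2.0,"ty":-1.7,"tz":-0.3,"hand":1},{"wx":0,"wy":0,"wz":0,"tx":2.9,"ty":-2.5,"tz":-0.3,"hand":1},{"wx":0,"wy":0,"wz":0,"tx":2.9,"ty":-2.5,"tz":-0.3,"hand":1},{"wx":0,"wy":0,"wz":0,"tx":2.9,"ty":-2.5,"tz":-0.3,"hand":1},{"wx":0,"wy":0,"wz":0,"tx":2.9,"ty":-2.5,"tz":-0.3,"hand":1},{"wx":0,"wy":0,"wz":0,"tx":2.9,"ty":-2.5,"tz":-0.3,"hand":1},{"wx":0,"wy":0,"wz":0,"tx":2.9,"ty":-2.5,"tz":-0.3,"hand":1},{"wx":0,"wy":0,"wz":0,"tx":2.9,"ty":-2.5,"tz":-0.3,"hand":1},{"wx":0,"wy":0,"wz":0,"tx":2.9,"ty":-2.5,"tz":-0.3,"hand":1},{"wx":0,"wy":0,"wz":0,"tx":2.9,"ty":-2.5,"tz":-0.3,"hand":1}])

```text
clock: 0.93
position: [0.3861, -0.2754, 0.2788]
ee_rot: [-3.103, -0.492, 0.0]
force: [1.2, -0.7, 0.1]
width: 1.0
```

Call:
step_arm(plan=[{"wx":0,"wy":0,"wz":0,"tx":2.9,"ty":-2.5,"tz":-0.3,"hand":1},{"wx":0,"wy":0,"wz":0,"tx":2.9,"ty":-2.5,"tz":-0.3,"hand":1},{"wx":0,"wy":0,"wz":0,"tx":2.9,"ty":-2.5,"tz":-0.3,"hand":1},{"wx":0,"wy":0,"wz":0,"tx":2.9,"ty":-2.5,"tz":0,"hand":1},{"wx":0,"wy":0,"wz":0,"tx":2.9,"ty":-2.5,"tz":0,"hand":1},{"wx":0,"wy":0,"wz":0,"tx":2.9,"ty":-2.5,"tz":0,"hand":1},{"wx":0,"wy":0,"wz":0.4,"tx":2.9,"ty":-2.5,"tz":0,"hand":1},{"wx":0,"wy":0,"wz":0.4,"tx":2.5,"ty":-2.2,"tz":0,"hand":1},{"wx":0,"wy":0,"wz":0,"tx":1.2,"ty":-1.0,"tz":0,"hand":1},{"wx":0,"wy":0,"wz":0,"tx":0,"ty":0,"tz":0,"hand":1}])

```text
clock: 1.77
position: [0.5535, -0.0029, 0.2871]
ee_rot: [-3.117, -0.371, -0.0]
force: [0.1, -0.4, -0.2]
width: 1.001
```

```bash
python3 - <<'E'
from h import *
s=arm.observe(); print(s['clock'],s['position'],s['ee_rot'],np.abs(s['dq']).max(),s['force'])
snap('wrist','1')
E
```

```text
1.7667 [ 0.55346486 -0.00287782  0.28714113] [-3.11731771e+00 -3.70790937e-01 -1.53479825e-04] 0.061193686609176005 [ 0.05100431 -0.42792513 -0.18384013]
```

View pics/wrist_1.png

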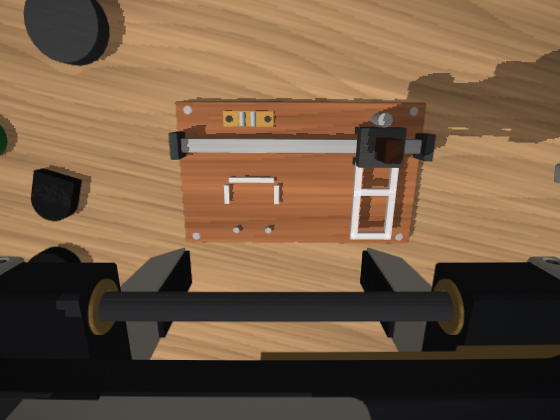

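```bash
python3 - <<'E'
from h import *
c=load('wrist','1'); im=c['im'][:,:,::-1]
b=cv2.resize(im[90:255,165:445],None,fx=2.85,fy=2.85,interpolation=cv2.INTER_CUBIC);cv2.imwrite('pics/wc1.png',b)
b=cv2.resize(im[150:250,0:130],None,fx=4,fy=4,interpolation=cv2.INTER_CUBIC);cv2.imwrite('pics/wc2.png',b)
# jig base: brownish-red mask
hsv=cv2.cvtColor(im,cv2.COLOR_BGR2HSV); 
m=((hsv[...,2]>130)&(hsv[...,1]<70)).astype(np.uint8); m[:175]=0;m[240:]=0;m[:,:215]=0;m[:,290:]=0
n,l,s,ce=cv2.connectedComponentsWithStats(m)
for i in range(1,n):
    if s[i,4]>5: print(s[i],ce[i],ray(c,ce[i],0.026)[0])
x,y,w,h=0,150,110,80
g=im.max(2); m=(g<55).astype(np.uint8); m[:160]=0;m[225:]=0;m[:,:25]=0;m[:,90:]=0
n,l,s,ce=cv2.connectedComponentsWithStats(m)
P=pts(c,c['d'])
for i in range(1,n):
    if s[i,4]>100: print(s[i],ce[i],ray(c,ce[i],0.018),np.median(P[l==i],0))
E
```

```text
[229 177  45   6 226] [250.90265487 179.98672566] [0.54502016 0.02618618 0.026     ]
[224 185   6  19  93] [226.20430108 193.84946237] [0.52044429 0.05277721 0.026     ]
[274 185   5  19  95] [276. 194.] [ 0.53484233 -0.00837869  0.026     ]
[233 228   6   5  24] [235.66666667 229.875     ] [0.47586123 0.03164139 0.026     ]
[265 228   6   5  26] [267.5 230. ] [ 0.48535895 -0.00879601  0.026     ]
[  31  169   51   52 2051] [ 54.57435397 193.97854705] [[0.46635448 0.27105666 0.018     ]] [0.46607703 0.27276447 0.01705561]
```

View pics/wc1.png

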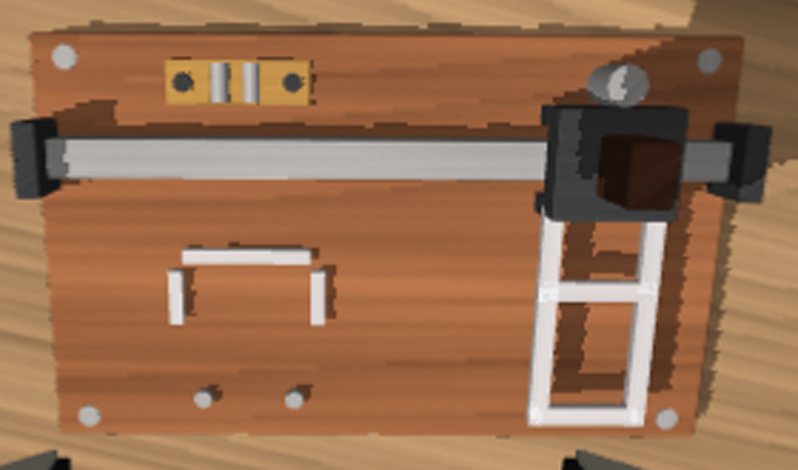

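View pics/wc2.png

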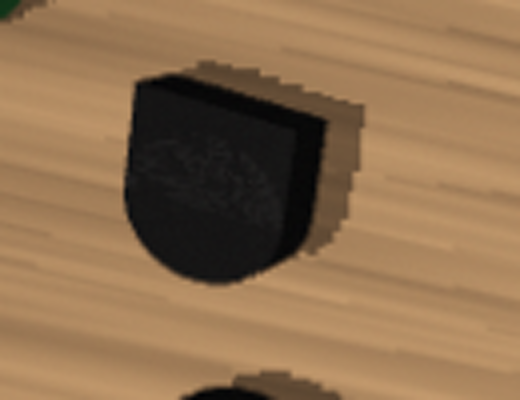

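Call:
step_arm(plan=[{"wx":0,"wy":0,"wz":0,"tx":-0.28,"ty":-3.6,"tz":1.6,"hand":1},{"wx":0,"wy":0,"wz":0,"tx":-0.28,"ty":-3.6,"tz":1.6,"hand":1},{"wx":0,"wy":0,"wz":0,"tx":-0.28,"ty":-3.6,"tz":1.6,"hand":1},{"wx":0,"wy":0,"wz":0,"tx":-0.28,"ty":-3.6,"tz":1.6,"hand":1},{"wx":0,"wy":0,"wz":0,"tx":-0.28,"ty":-3.6,"tz":1.6,"hand":1},{"wx":0,"wy":0,"wz":0,"tx":-0.28,"ty":-3.6,"tz":1.6,"hand":1},{"wx":0,"wy":0,"wz":0,"tx":-0.28,"ty":-3.6,"tz":1.6,"hand":1},{"wx":0,"wy":0,"wz":0.9,"tx":-0.28,"ty":-3.6,"tz":1.6,"hand":1},{"wx":0,"wy":0,"wz":0.9,"tx":0,"ty":0,"tz":0,"hand":1},{"wx":0,"wy":0,"wz":0.8,"tx":0,"ty":0,"tz":0,"hand":1}])

```text
clock: 2.65
position: [0.4627, 0.2683, 0.1585]
ee_rot: [3.14, -0.067, -0.004]
force: [-0.3, -1.1, 0.5]
width: 0.996
```

```bash
python3 - <<'E'
from h import *
s=arm.observe(); print(s['clock'],s['position'],s['ee_rot'],np.abs(s['dq']).max(),s['force'])
arm.get_image('wrist')
s=arm.observe(); print(s['clock'],s['position'],s['ee_rot'],np.abs(s['dq']).max(),s['force'])
im,d,c=snap('wrist','2')
P=pts(c,d); print(np.median(P[195:215,265:290].reshape(-1,3),0))
E
```

```text
2.65 [0.4627411  0.26828385 0.15853686] [ 3.13967828 -0.06697299 -0.00368774] 0.8491473278601565 [-0.33874855 -1.14302434  0.45601102]
2.7 [0.46373188 0.26703637 0.15902835] [ 3.13920241e+00 -7.92878109e-02 -2.02899564e-03] 0.17906111458377388 [0.32743616 0.20773382 0.41203597]
[0.46542673 0.26614069 0.01786636]
```

View pics/wrist_2.png

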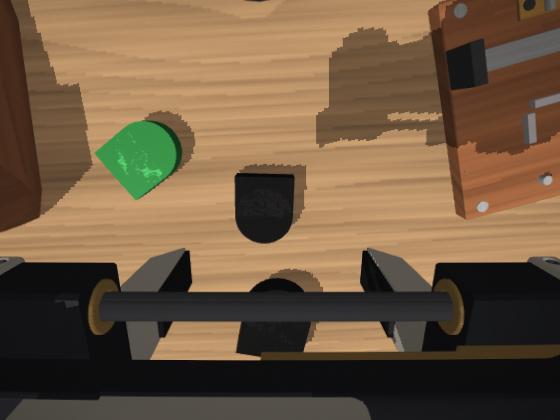

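```bash
python3 - <<'E'
from h import *
c=load('wrist','2'); im=c['im'][:,:,::-1]
cv2.imwrite('pics/wc3.png',cv2.resize(im[160:255,215:315],None,fx=6,fy=6,interpolation=cv2.INTER_CUBIC))
m=(im.max(2)<62).astype(np.uint8); m[:165]=0;m[252:]=0;m[:,:225]=0;m[:,303:]=0
n,l,s,ce=cv2.connectedComponentsWithStats(m); i=1+s[1:,4].argmax(); print(s[i],ce[i])
m=l==i
L=[];Rr=[]
for v in range(186,212):
    u=np.where(m[v])[0]; L.append((u.min()-.5,v));Rr.append((u.max()+.5,v))
l=ray(c,L,.018);r=ray(c,Rr,.018)
fl=np.polyfit(l[:,0],l[:,1],1);fr=np.polyfit(r[:,0],r[:,1],1)
print(fl,fr,'yaws',np.degrees(np.arctan([fl[0],fr[0]])),'w',(l-r)[:,1].mean(), 'midy at x', l[:,0].mean(),(l+r)[:,1].mean()/2)
bot=[]
for u in range(258,272):
    v=np.where(m[:,u])[0]; bot.append((u,v.max()+.5))
w=ray(c,bot,.018); print('round end x',w[:,0].min(),w[w[:,0].argmin()])
top=[(u,np.where(m[:,u])[0].min()-.5) for u in range(240,292,3)]
w=ray(c,top,0.0);print('straight end (z=0)',w[::4]); f=np.polyfit(w[:,1],w[:,0],1);print(np.degrees(np.arctan(-f[0])),w[:,0].mean())
E
```

```text
[ 235  173   60   70 3653] [263.95866411 204.96934027]
[-0.09307323  0.34675677] [-0.08461468  0.29165067] yaws [-5.31738463 -4.83654361] w 0.050918190981332836 midy at x 0.47257641790976535 0.27731346291186704
round end x 0.42954712690659635 [0.42954713 0.27512963 0.018     ]
straight end (z=0) [[0.49253132 0.29902835 0.        ]
 [0.49204033 0.28800175 0.        ]
 [0.49062525 0.27702775 0.        ]
 [0.49013773 0.26599446 0.        ]
 [0.48965202 0.25496028 0.        ]]
-3.963041177719509 0.49087429755108963
```

View pics/wc3.png

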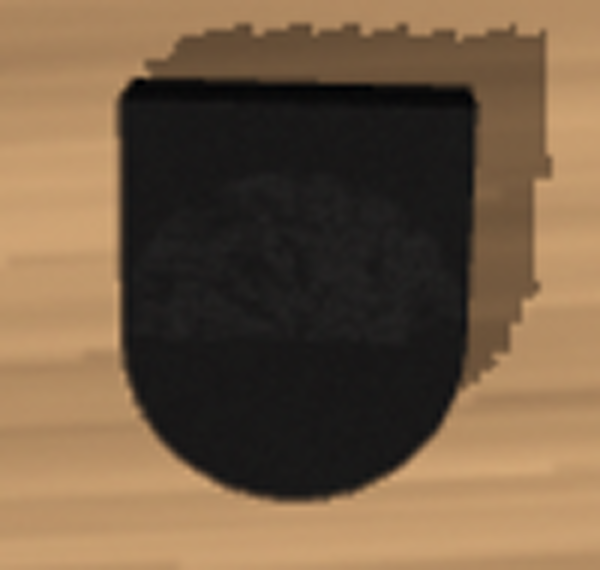

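Call:
step_arm(plan=[{"wx":0,"wy":0,"wz":0.35,"tx":0,"ty":-0.6,"tz":1.0,"hand":1},{"wx":0,"wy":0,"wz":0,"tx":0,"ty":-0.5,"tz":2.0,"hand":1},{"wx":0,"wy":0,"wz":0,"tx":0,"ty":0,"tz":2.0,"hand":1},{"wx":0,"wy":0,"wz":0,"tx":0,"ty":0,"tz":2.0,"hand":1},{"wx":0,"wy":0,"wz":0,"tx":0,"ty":0,"tz":2.0,"hand":1},{"wx":0,"wy":0,"wz":0,"tx":0,"ty":0,"tz":1.0,"hand":1},{"wx":0,"wy":0,"wz":0,"tx":0,"ty":0,"tz":0,"hand":1},{"wx":0,"wy":0,"wz":0,"tx":0,"ty":0,"tz":0,"hand":1},{"wx":0,"wy":0,"wz":0,"tx":0,"ty":0,"tz":0,"hand":1},{"wx":0,"wy":0,"wz":0,"tx":0,"ty":0,"tz":0,"hand":1}])

```text
clock: 3.58
position: [0.4659, 0.2789, 0.061]
ee_rot: [-3.138, 0.122, -0.003]
force: [-0.3, -0.0, 0.3]
width: 0.999
```

```bash
python3 - <<'E'
from h import *
s=arm.observe(); print(s['clock'],s['position'],s['ee_rot'],np.abs(s['dq']).max(),s['force'])
print(np.degrees(2*np.arctan2(s['ee_rot'][1],s['ee_rot'][0])))
E
```

```text
3.5833 [0.46592672 0.27891087 0.06097749] [-3.13807253e+00  1.22311575e-01 -2.80053233e-03] 0.004242646537044053 [-0.29801422 -0.00206968  0.31327989]
355.53586387233906
```

Call:
step_arm(plan=[{"wx":0,"wy":0,"wz":0,"tx":-0.1,"ty":0.1,"tz":1.0,"hand":1},{"wx":0,"wy":0,"wz":0,"tx":0,"ty":0,"tz":1.0,"hand":1},{"wx":0,"wy":0,"wz":0,"tx":0,"ty":0,"tz":0.7,"hand":1},{"wx":0,"wy":0,"wz":0,"tx":0,"ty":0,"tz":0.3,"hand":1},{"wx":0,"wy":0,"wz":0,"tx":0,"ty":0,"tz":0,"hand":0.8},{"wx":0,"wy":0,"wz":0,"tx":0,"ty":0,"tz":0,"hand":0.4},{"wx":0,"wy":0,"wz":0,"tx":0,"ty":0,"tz":0,"hand":0.4},{"wx":0,"wy":0,"wz":0,"tx":0,"ty":0,"tz":0,"hand":0.4},{"wx":0,"wy":0,"wz":0,"tx":0,"ty":0,"tz":0,"hand":0.4},{"wx":0,"wy":0,"wz":0,"tx":0,"ty":0,"tz":0,"hand":0.4}], force=20)

```text
clock: 4.42
position: [0.4642, 0.2778, 0.03]
ee_rot: [-3.139, 0.123, -0.001]
force: [0.0, -0.1, -0.4]
width: 0.615
```

```bash
python3 - <<'E'
from h import *
s=arm.observe(); print(s['clock'],s['position'],s['ee_rot'],s['width']*92,s['force'])
im,d,c=snap('wrist','3')
E
```

```text
4.4167 [0.46417522 0.27777357 0.02995426] [-3.13902178e+00  1.22625866e-01 -6.00693162e-04] 56.60851004599538 [ 0.04079168 -0.12511081 -0.3639874 ]
```

View pics/wrist_3.png

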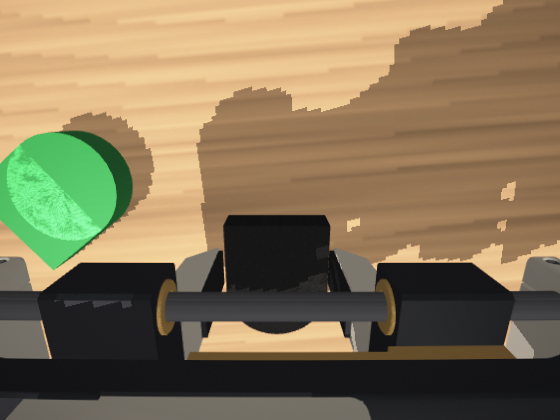

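Call:
step_arm(plan=[{"wx":0,"wy":0,"wz":0,"tx":0,"ty":0,"tz":0,"hand":0.4},{"wx":0,"wy":0,"wz":0,"tx":0,"ty":0,"tz":0,"hand":0.4},{"wx":0,"wy":0,"wz":0,"tx":0,"ty":0,"tz":0,"hand":0.4},{"wx":0,"wy":0,"wz":0,"tx":0,"ty":0,"tz":0,"hand":0.4},{"wx":0,"wy":0,"wz":0,"tx":0,"ty":0,"tz":0,"hand":0.4},{"wx":0,"wy":0,"wz":0,"tx":0,"ty":0,"tz":-0.5,"hand":0.4},{"wx":0,"wy":0,"wz":0,"tx":0,"ty":0,"tz":-1.5,"hand":0.4},{"wx":0,"wy":0,"wz":0,"tx":0,"ty":0,"tz":-2,"hand":0.4},{"wx":0,"wy":0,"wz":0,"tx":0,"ty":0,"tz":-1,"hand":0.4},{"wx":0,"wy":0,"wz":0,"tx":0,"ty":0,"tz":0,"hand":0.4}], force=25)

```text
clock: 5.3
position: [0.4651, 0.2786, 0.0818]
ee_rot: [-3.137, 0.123, -0.005]
force: [0.2, -0.5, -0.7]
width: 0.565
```

```bash
python3 - <<'E'
from h import *
s=arm.observe(); print(s['clock'],s['position'],s['ee_rot'],s['width']*92,s['force'])
im,d,c=snap('wrist','4')
E
```

```text
5.3 [0.46514533 0.2785864  0.08181823] [-3.1369728   0.12260674 -0.0046807 ] 52.000176491204904 [ 0.18452218 -0.47726063 -0.71163135]
```

View pics/wrist_4.png

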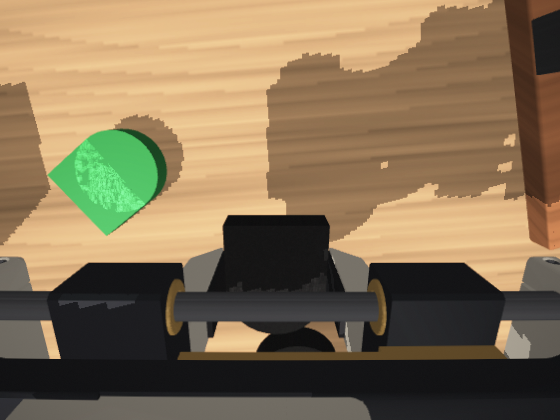

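```bash
python3 - <<'E'
from h import *
c=load('wrist','4'); im=c['im'][:,:,::-1]
m=im.max(2)<45
top=[(u,np.where(m[195:260,u])[0].min()+195-.5) for u in range(232,324,6)]
print([t[1] for t in top])
pos=np.array([0.4651,0.2786,0.0818]);R=cv2.Rodrigues(np.array([-3.137,.1226,-.0047]))[0]
w=(ray(c,top,.0818-.030)-pos)@R; print('edge in tool (bottom)',w[:,:2].mean(0),w[0],w[-1])
# nest from picture 1
c=load('wrist','1'); im=c['im'][:,:,::-1].astype(int)
yaw=np.radians(13.2);J=np.array([[np.cos(yaw),-np.sin(yaw)],[np.sin(yaw),np.cos(yaw)]])
def inj(uv,z): return (ray(c,uv,z)[:,:2]@J*1000).round(1)   # jig-axes coordinates
g=cv2.GaussianBlur(im.astype(np.float32),(0,0),.8)
for u in(235,250,265,320,340):
    col=g[:,u]; print(u,'bottom rows',[int(x) for x in col[234:250].sum(1)], 'top',[int(x) for x in col[95:112].sum(1)])
print('pins',inj([[235.67,229.9],[267.5,230]],.026),'sidef',inj([[226.2,193.85],[276,194]],.026),'fence',inj([[250.9,180]],.026))
for u in (235,250,265): print([int(x) for x in im[172:190,u].sum(1)])
E
```

```text
[np.float64(215.5), np.float64(215.5), np.float64(215.5), np.float64(215.5), np.float64(215.5), np.float64(215.5), np.float64(215.5), np.float64(215.5), np.float64(215.5), np.float64(214.5), np.float64(214.5), np.float64(214.5), np.float64(214.5), np.float64(214.5), np.float64(214.5), np.float64(214.5)]
edge in tool (bottom) [2.59293102e-02 9.19473811e-05] [ 0.02568664 -0.02388959  0.03013003] [0.0262409  0.02405522 0.03002091]
235 bottom rows [347, 336, 333, 330, 335, 346, 355, 362, 376, 394, 402, 409, 423, 436, 437, 420] top [417, 411, 408, 376, 302, 253, 242, 277, 312, 314, 307, 309, 316, 321, 324, 342, 389]
250 bottom rows [337, 337, 336, 334, 337, 345, 358, 388, 425, 441, 443, 430, 408, 398, 401, 411] top [408, 417, 391, 305, 251, 232, 228, 273, 319, 322, 312, 313, 318, 321, 323, 343, 407]
265 bottom rows [336, 324, 318, 324, 334, 343, 349, 359, 385, 423, 434, 430, 432, 435, 426, 407] top [387, 384, 385, 356, 284, 239, 223, 256, 296, 309, 312, 315, 317, 316, 290, 264, 331]
320 bottom rows [334, 328, 325, 326, 330, 332, 336, 347, 380, 425, 442, 442, 445, 451, 458, 458] top [453, 432, 379, 288, 240, 230, 228, 257, 308, 333, 339, 339, 335, 329, 323, 320, 313]
340 bottom rows [321, 309, 313, 323, 328, 329, 330, 332, 336, 361, 410, 434, 442, 447, 446, 443] top [452, 452, 453, 421, 334, 276, 256, 264, 305, 335, 344, 343, 338, 332, 325, 317, 309]
pins [[ 470.5  -77.9]
 [ 470.5 -119.4]] sidef [[ 518.7  -67.5]
 [ 518.8 -130.3]] fence [[536.6 -99. ]]
[325, 318, 316, 296, 207, 372, 658, 657, 658, 646, 552, 358, 360, 364, 365, 378, 383, 376]
[324, 317, 314, 294, 197, 364, 654, 654, 653, 639, 550, 359, 361, 360, 362, 374, 387, 379]
[318, 312, 310, 293, 195, 326, 580, 653, 651, 652, 612, 353, 356, 355, 361, 374, 387, 383]
```

```bash
python3 - <<'E'
from h import *
c=load('wrist','1')
yaw=np.radians(13.2);J=np.array([[np.cos(yaw),-np.sin(yaw)],[np.sin(yaw),np.cos(yaw)]])
def inj(uv,z): return (ray(c,uv,z)[:,:2]@J*1000).round(1)
print('bottom',inj([[250,241.2],[320,242.3],[265,242.2]],.02),'top',inj([[250,102],[320,102.5]],.02))
print('fence inner',inj([[250,182.2]],.026),'outer top',inj([[250,177.5]],.026),inj([[250,176.5]],.02))
# strip / notch / ridges
im=c['im'][:,:,::-1].astype(int)
for v in (116,118,120): print([int(x) for x in im[v,220:276].sum(1)])
print('strip ends',inj([[222.5,118],[273.5,118]],.025))
P=pts(c,c['d']); print('strip z',np.median(P[114:122,228:236,2]),np.median(P[114:122,250:252,2]),np.median(P[114:122,241:244,2]),np.median(P[114:122,258:262,2]),'plunger',np.median(P[116:122,380:390,2]),P[112:126,382,2].round(3))
m=(im.sum(2)<150)
print('grip top',inj([[400,146],[380,150]],.099), np.round(P[140:166:3,370:408:4,2]*1000))
E
```

```text
bottom [[ 452.3  -95.7]
 [ 451.1 -189.5]
 [ 451.  -115.8]] top [[ 629.   -99.1]
 [ 628.8 -181.9]]
fence inner [[533.8 -97.8]] outer top [[539.7 -97.9]] [[539.9 -97.4]]
[319, 319, 318, 402, 425, 428, 307, 207, 189, 191, 168, 298, 405, 425, 424, 425, 422, 424, 400, 494, 561, 555, 487, 396, 278, 237, 394, 424, 421, 419, 502, 557, 581, 509, 424, 304, 403, 417, 421, 420, 418, 418, 418, 419, 414, 321, 211, 191, 190, 286, 400, 414, 417, 309, 182, 158]
[339, 339, 340, 408, 428, 306, 208, 192, 192, 192, 188, 192, 202, 387, 425, 420, 422, 421, 413, 499, 568, 559, 491, 403, 284, 341, 405, 416, 416, 416, 471, 548, 583, 511, 425, 307, 398, 416, 416, 416, 417, 416, 415, 414, 280, 203, 189, 189, 192, 190, 239, 390, 415, 314, 198, 184]
[312, 314, 314, 411, 437, 352, 230, 193, 189, 189, 190, 241, 259, 404, 434, 431, 432, 433, 421, 502, 564, 563, 497, 404, 288, 351, 419, 430, 426, 425, 474, 546, 585, 512, 425, 310, 405, 423, 426, 427, 424, 424, 424, 424, 336, 222, 188, 192, 190, 194, 226, 401, 422, 320, 199, 289]
strip ends [[ 610.8  -66.6]
 [ 610.9 -127. ]]
strip z 0.022561499640407857 0.023426972985323403 0.025412347741938977 0.02220032766501721 plunger 0.06130336242232505 [0.048 0.06  0.062 0.062 0.061 0.06  0.063 0.062 0.061 0.06  0.062 0.062
 0.061 0.062]
grip top [[ 585.7 -252.6]
 [ 581.7 -233.1]] [[ 60.  60.  73.  85.  95.  97.  98.  98.  97.  43.]
 [ 60.  60.  74.  85.  98.  98.  98.  98.  98. 422.]
 [ 61.  61.  73.  86.  98.  98.  97. 100.  98.  42.]
 [ 60.  60.  74.  87.  98.  98.  99.  99.  98.  40.]
 [ 60.  59.  75.  87.  98.  99.  98.  99.  98.  41.]
 [ 61.  61.  76.  90.  97.  99.  97.  98.  98.  20.]
 [ 60.  60.  79.  90.  97.  97.  99.  99.  62.  18.]
 [ 61.  59.  60.  90.  99.  97.  99.  98.  60.  18.]
 [ 62.  61.  61.  60.  60.  59.  60.  60.  60.  19.]]
```

Call:
step_arm(plan=[{"wx":0,"wy":0,"wz":0,"tx":0.5,"ty":1.8,"tz":-0.5,"hand":0.4},{"wx":0,"wy":0,"wz":0,"tx":0.8,"ty":2.9,"tz":-0.5,"hand":0.4},{"wx":0,"wy":0,"wz":0,"tx":0.9,"ty":3.3,"tz":0,"hand":0.4},{"wx":0,"wy":0,"wz":0,"tx":0.9,"ty":3.3,"tz":0,"hand":0.4},{"wx":0,"wy":0,"wz":0,"tx":0.9,"ty":3.3,"tz":0,"hand":0.4},{"wx":0,"wy":0,"wz":0,"tx":0.9,"ty":3.3,"tz":0,"hand":0.4},{"wx":0,"wy":0,"wz":0,"tx":0.9,"ty":3.3,"tz":0,"hand":0.4},{"wx":0,"wy":0,"wz":0,"tx":0.8,"ty":2.8,"tz":0,"hand":0.4},{"wx":0,"wy":0,"wz":-0.8,"tx":0.4,"ty":1.5,"tz":0,"hand":0.4},{"wx":0,"wy":0,"wz":-0.8,"tx":0,"ty":0,"tz":0,"hand":0.4}])

```text
clock: 6.18
position: [0.5138, 0.0128, 0.0884]
ee_rot: [3.136, 0.136, -0.003]
force: [-0.9, 0.3, -0.8]
width: 0.563
```

Call:
step_arm(plan=[{"wx":0,"wy":0,"wz":-0.8,"tx":0,"ty":0,"tz":0,"hand":0.4},{"wx":0,"wy":0,"wz":-0.55,"tx":0,"ty":0,"tz":0,"hand":0.4},{"wx":0,"wy":0,"wz":0,"tx":0,"ty":0,"tz":0.5,"hand":0.4},{"wx":0,"wy":0,"wz":0,"tx":0,"ty":0,"tz":0.5,"hand":0.4},{"wx":0,"wy":0,"wz":0,"tx":0,"ty":0,"tz":0,"hand":0.4},{"wx":0,"wy":0,"wz":0,"tx":0,"ty":0,"tz":0,"hand":0.4},{"wx":0,"wy":0,"wz":0,"tx":0,"ty":0,"tz":0,"hand":0.4},{"wx":0,"wy":0,"wz":0,"tx":0,"ty":0,"tz":0,"hand":0.4},{"wx":0,"wy":0,"wz":0,"tx":0,"ty":0,"tz":0,"hand":0.4},{"wx":0,"wy":0,"wz":0,"tx":0,"ty":0,"tz":0,"hand":0.4}])

```text
clock: 7.02
position: [0.514, 0.0181, 0.0799]
ee_rot: [3.121, 0.362, 0.001]
force: [-1.2, 0.2, -1.2]
width: 0.566
```

```bash
python3 - <<'E'
from h import *
s=arm.observe(); print(s['clock'],s['position'],s['ee_rot'],s['width']*92,s['force'],np.degrees(2*np.arctan2(s['ee_rot'][1],s['ee_rot'][0])))
im,d,c=snap('wrist','5')
E
```

```text
7.0167 [0.51404651 0.01811035 0.07986848] [3.12058534e+00 3.61813473e-01 5.05420874e-04] 52.09304032058678 [-1.20308968  0.21080785 -1.22247581] 13.227155655704781
```

View pics/wrist_5.png

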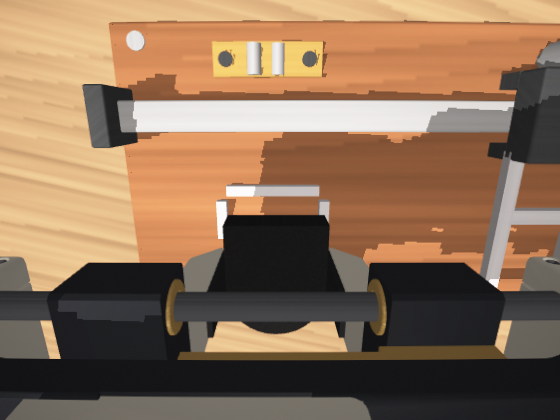

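```bash
python3 - <<'E'
from h import *
c=load('wrist','5'); im=c['im'].astype(int)
pos=np.array([0.51405,0.01811,0.07987]);R=cv2.Rodrigues(np.array([3.12058534e+00, 3.61813473e-01, 5.05420874e-04]))[0]
T=lambda uv,z:((ray(c,uv,z)-pos)@R*1000).round(1)
for u in (240,270,300): print('col',u,im[180:202,u].sum(1))
for v in (207,211): print('row',v,im[v,212:236].sum(1),im[v,312:336].sum(1))
rs=im[40:76,:].sum(2)
print('row58',im[58,205:330].sum(1).tolist())
print(T([[273,195.7]],.026),T([[217.5,208],[227,208],[320,208],[329,208]],.026))
print('side fence front end, L/R', T([[222,238]],.026))
print('strip',T([[212.5,58],[323,58],[249,58],[260,58],[272,58],[284,58]],.024))
E
```

```text
col 240 [457 460 436 291 327 412 622 756 756 756 756 756 756 756 756 750 652 502
 503 505 508 509]
col 270 [276 276 283 289 325 388 463 583 583 582 583 583 583 583 584 561 425 316
 316 316 314 315]
col 300 [275 279 281 287 326 388 465 584 585 586 586 586 586 588 590 564 429 313
 315 314 314 315]
row 207 [525 525 525 524 715 754 756 756 757 757 757 757 756 756 599 380 340 336
 338 339 336 338 383 513] [341 341 341 342 342 342 341 451 576 591 591 589 590 587 588 587 587 431
 349 341 340 339 342 338]
row 211 [505 508 507 508 660 751 756 757 756 757 757 756 756 756 620 387 328 321
 317 319 317 363 493 508] [330 332 329 332 334 334 340 513 584 593 591 593 593 592 591 592 590 381
 334 331 331 334 334 335]
row58 [480, 481, 480, 479, 480, 478, 480, 509, 554, 571, 571, 570, 516, 371, 289, 293, 293, 290, 283, 281, 287, 290, 289, 283, 286, 290, 291, 333, 459, 500, 548, 569, 568, 567, 568, 569, 569, 570, 570, 570, 569, 560, 641, 677, 690, 702, 714, 719, 711, 686, 653, 611, 555, 483, 399, 340, 542, 565, 567, 565, 565, 565, 566, 566, 567, 565, 578, 663, 684, 699, 712, 718, 718, 701, 669, 630, 582, 515, 429, 464, 559, 565, 564, 566, 565, 563, 565, 565, 565, 565, 565, 565, 564, 565, 564, 564, 565, 398, 297, 296, 298, 296, 290, 283, 283, 291, 293, 288, 279, 288, 292, 298, 355, 389, 561, 561, 554, 414, 260, 260, 271, 361, 431, 429, 428]
[[31.2 -2.9 53.9]] [[ 23.5 -36.8  53.9]
 [ 23.5 -31.   53.9]
 [ 23.4  25.7  53.9]
 [ 23.4  31.2  53.9]]
side fence front end, L/R [[  3.9 -35.   53.9]]
strip [[107.7 -35.6  55.9]
 [107.6  24.5  55.9]
 [107.6 -15.7  55.9]
 [107.6  -9.8  55.9]
 [107.6  -3.2  55.9]
 [107.6   3.3  55.9]]
```

Call:
step_arm(plan=[{"wx":0,"wy":0,"wz":0,"tx":0.25,"ty":-0.25,"tz":0,"hand":0.4},{"wx":0,"wy":0,"wz":0,"tx":0,"ty":0,"tz":0.5,"hand":0.4},{"wx":0,"wy":0,"wz":0,"tx":0,"ty":0,"tz":0.5,"hand":0.4},{"wx":0,"wy":0,"wz":0,"tx":0,"ty":0,"tz":0.5,"hand":0.4},{"wx":0,"wy":0,"wz":0,"tx":0,"ty":0,"tz":0.1,"hand":0.4},{"wx":0,"wy":0,"wz":0,"tx":0,"ty":0,"tz":0,"hand":0.4},{"wx":0,"wy":0,"wz":0,"tx":0,"ty":0,"tz":0,"hand":0.4},{"wx":0,"wy":0,"wz":0,"tx":0,"ty":0,"tz":0,"hand":0.4},{"wx":0,"wy":0,"wz":0,"tx":0,"ty":0,"tz":0,"hand":0.4},{"wx":0,"wy":0,"wz":0,"tx":0,"ty":0,"tz":0,"hand":0.4}])

```text
clock: 7.9
position: [0.5159, 0.021, 0.0639]
ee_rot: [3.121, 0.362, 0.0]
force: [0.2, -0.5, -1.5]
width: 0.563
```

```bash
python3 - <<'E'
from h import *
s=arm.observe(); print(s['clock'],s['position'],s['ee_rot'],s['width']*92,s['force'],np.degrees(2*np.arctan2(s['ee_rot'][1],s['ee_rot'][0])))
im,d,c=snap('wrist','6'); im=im.astype(int)
R=cv2.Rodrigues(s['ee_rot'])[0];np.savez('pics/p6.npz',pos=s['position'],R=R)
for u in (240,270,300): print('col',u,im[185:222,u].sum(1))
for v in (205,209): print('row',v,im[v,208:240].sum(1),im[v,312:345].sum(1))
cv2.imwrite('pics/wc6.png',cv2.resize(im[150:350,180:370,::-1].astype(np.uint8),None,fx=3,fy=3,interpolation=cv2.INTER_CUBIC))
E
```

```text
7.9 [0.51592063 0.02102044 0.06388114] [3.12059488e+00 3.61854686e-01 4.77593419e-04] 51.809171620002786 [ 0.18340398 -0.53328584 -1.5230315 ] 13.228608889690143
col 240 [285 283 280 280 327 460 462 441 295 330 385 413 542 581 581 582 581 582
 581 581 584 579 555 504 506 508 509 509 509 468 100  49  47  50  49  47
  45]
col 270 [282 279 276 279 279 279 281 283 293 330 380 413 547 587 586 587 589 589
 589 591 590 567 431 317 319 318 320 319 318 288  96  50  49  47  45  45
  48]
col 300 [280 278 277 277 279 277 280 284 292 324 380 417 552 590 591 590 590 593
 590 589 590 571 433 318 314 316 315 314 315 285  94  47  43  46  51  49
  48]
row 205 [492 492 492 493 497 494 496 494 495 497 496 494 494 494 496 496 493 496
 576 751 757 757 650 581 581 582 582 581 581 581 582 583] [590 592 590 590 590 590 590 590 590 591 591 592 594 594 591 364 311 313
 312 311 311 309 310 312 310 309 310 311 309 311 309 311 312]
row 209 [506 507 506 506 506 506 506 506 505 504 500 500 501 485 483 483 483 482
 481 482 480 479 479 478 480 480 479 479 480 501 506 506] [312 313 316 311 313 314 314 312 315 312 311 312 314 314 317 319 320 318
 319 318 317 317 318 320 313 313 313 310 313 312 311 313 313]
```

View pics/wc6.png

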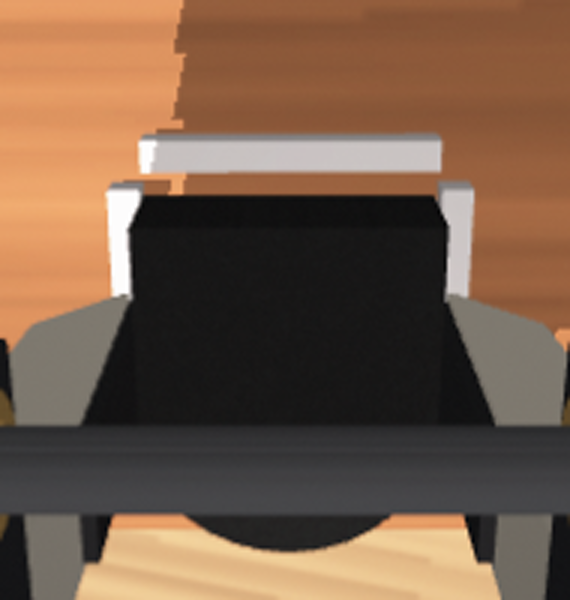

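```bash
python3 - <<'E'
from h import *
c=load('wrist','6'); q=np.load('pics/p6.npz');im=c['im'].astype(int)
T=lambda uv,z:((ray(c,uv,z)-q['pos'])@q['R']*1000).round(1)
print(T([[270,207.0],[225.6,205],[327,205]],.026), 'heel bottom edge',T([[270,214.5]],.0639-.030))
for v in (216,220,225): print(im[v,212:232].sum(1),im[v,322:342].sum(1))
print(T([[216,220],[222.5,220],[329,220],[337.5,220]],.026))
E
```

```text
[[ 28.6  -4.5  37.9]
 [ 29.8 -29.2  37.9]
 [ 29.8  27.3  37.9]] heel bottom edge [[26.7 -4.4 30. ]]
[518 518 517 591 750 757 757 757 757 757 757 757 757 757 585 187  49  48
  50  49] [ 45  45  49 287 336 516 587 596 595 596 595 593 593 594 595 596 371 327
 328 328]
[521 521 521 521 749 757 757 757 757 757 757 757 748 367  48  49  50  49
  47  48] [ 47  51  50  44  48 470 586 597 596 596 595 594 596 593 595 539 366 340
 337 338]
[496 498 499 497 716 755 757 757 757 757 687 265  54  51  50  51  54  50
  49  49] [ 50  54  52  53  53  51  50 296 575 599 599 599 598 599 599 471 346 331
 331 331]
[[ 21.  -35.   37.9]
 [ 21.  -31.4  37.9]
 [ 21.   28.8  37.9]
 [ 21.   33.6  37.9]]
```

Call:
step_arm(plan=[{"wx":0,"wy":0,"wz":0,"tx":0,"ty":-0.06,"tz":0.2,"hand":0.4},{"wx":0,"wy":0,"wz":0,"tx":0,"ty":0,"tz":0.2,"hand":0.4},{"wx":0,"wy":0,"wz":0,"tx":0,"ty":0,"tz":0.2,"hand":0.4},{"wx":0,"wy":0,"wz":0,"tx":0,"ty":0,"tz":0.2,"hand":0.4},{"wx":0,"wy":0,"wz":0,"tx":0,"ty":0,"tz":0.2,"hand":0.4},{"wx":0,"wy":0,"wz":0,"tx":0,"ty":0,"tz":0.15,"hand":0.4},{"wx":0,"wy":0,"wz":0,"tx":0,"ty":0,"tz":0.1,"hand":0.4},{"wx":0,"wy":0,"wz":0,"tx":0,"ty":0,"tz":0,"hand":0.4},{"wx":0,"wy":0,"wz":0,"tx":0,"ty":0,"tz":0,"hand":0.4},{"wx":0,"wy":0,"wz":0,"tx":0,"ty":0,"tz":0,"hand":0.4}])

```text
clock: 8.78
position: [0.5157, 0.0216, 0.0513]
ee_rot: [3.121, 0.362, 0.0]
force: [-0.8, -0.3, -0.5]
width: 0.569
```

```bash
python3 - <<'E'
from h import *
s=arm.observe(); print(s['clock'],s['position'],s['ee_rot'],s['width']*92,s['force'])
im,d,c=snap('wrist','7')
cv2.imwrite('pics/wc7.png',cv2.resize(im[150:350,180:370,::-1].astype(np.uint8),None,fx=3,fy=3,interpolation=cv2.INTER_CUBIC))
E
```

```text
8.7833 [0.5157328  0.02162979 0.05127684] [3.12064319e+00 3.61904249e-01 2.05083335e-04] 52.365212865813184 [-0.84801439 -0.30853975 -0.51242796]
```

View pics/wc7.png

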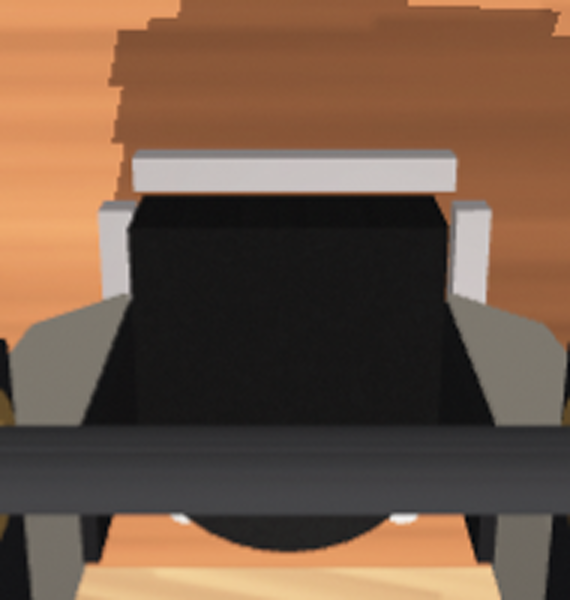

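Call:
step_arm(plan=[{"wx":0,"wy":0,"wz":0,"tx":0,"ty":0,"tz":0.05,"hand":0.4},{"wx":0,"wy":0,"wz":0,"tx":0,"ty":0,"tz":0.05,"hand":0.4},{"wx":0,"wy":0,"wz":0,"tx":0,"ty":0,"tz":0.05,"hand":0.4},{"wx":0,"wy":0,"wz":0,"tx":0,"ty":0,"tz":0,"hand":0.4},{"wx":0,"wy":0,"wz":0,"tx":0,"ty":0,"tz":0,"hand":0.4},{"wx":0,"wy":0,"wz":0,"tx":0,"ty":0,"tz":0,"hand":0.4},{"wx":0,"wy":0,"wz":0,"tx":0,"ty":0,"tz":0,"hand":0.4},{"wx":0,"wy":0,"wz":0,"tx":0,"ty":0,"tz":0,"hand":0.4},{"wx":0,"wy":0,"wz":0,"tx":0,"ty":0,"tz":0,"hand":0.4},{"wx":0,"wy":0,"wz":0,"tx":0,"ty":0,"tz":0,"hand":0.4}])

```text
clock: 9.67
position: [0.5157, 0.0216, 0.0499]
ee_rot: [3.121, 0.362, 0.0]
force: [-2.1, -0.8, 5.7]
width: 0.564
```

Call:
step_arm(plan=[{"wx":0,"wy":0,"wz":0,"tx":0,"ty":0,"tz":0.05,"hand":0.4},{"wx":0,"wy":0,"wz":0,"tx":0,"ty":0,"tz":0,"hand":0.4},{"wx":0,"wy":0,"wz":0,"tx":0,"ty":0,"tz":0,"hand":0.4},{"wx":0,"wy":0,"wz":0,"tx":0,"ty":0,"tz":-0.1,"hand":0.8},{"wx":0,"wy":0,"wz":0,"tx":0,"ty":0,"tz":0,"hand":0.8},{"wx":0,"wy":0,"wz":0,"tx":0,"ty":0,"tz":0,"hand":0.8},{"wx":0,"wy":0,"wz":0,"tx":0,"ty":0,"tz":0,"hand":0.8},{"wx":0,"wy":0,"wz":0,"tx":0,"ty":0,"tz":0,"hand":0.8},{"wx":0,"wy":0,"wz":0,"tx":0,"ty":0,"tz":-1.0,"hand":0.8},{"wx":0,"wy":0,"wz":0,"tx":0,"ty":0,"tz":-2.0,"hand":0.8}])

```text
clock: 10.5
position: [0.5141, 0.0215, 0.0792]
ee_rot: [-3.12, -0.362, 0.006]
force: [0.1, 0.4, 0.3]
width: 0.798
```

Call:
step_arm(plan=[{"wx":0,"wy":0,"wz":0,"tx":-0.2,"ty":0,"tz":-1.0,"hand":0},{"wx":0,"wy":0,"wz":0,"tx":-0.3,"ty":0,"tz":0,"hand":0},{"wx":0,"wy":0,"wz":0,"tx":0,"ty":0,"tz":0,"hand":0},{"wx":0,"wy":0,"wz":0,"tx":0,"ty":0,"tz":0,"hand":0},{"wx":0,"wy":0,"wz":0,"tx":0,"ty":0,"tz":0,"hand":0},{"wx":0,"wy":0,"wz":0,"tx":0,"ty":0,"tz":0,"hand":0},{"wx":0,"wy":0,"wz":0,"tx":0,"ty":0,"tz":0,"hand":0},{"wx":0,"wy":0,"wz":0,"tx":0,"ty":0,"tz":0,"hand":0},{"wx":0,"wy":0,"wz":0,"tx":0,"ty":0,"tz":0,"hand":0},{"wx":0,"wy":0,"wz":0,"tx":0,"ty":0,"tz":0,"hand":0}])

```text
clock: 11.33
position: [0.5108, 0.0205, 0.0901]
ee_rot: [-3.121, -0.362, 0.0]
force: [-0.2, -0.3, -0.2]
width: 0.124
```

```bash
python3 - <<'E'
from h import *
s=arm.observe(); print(s['clock'],s['position'],s['ee_rot'],s['width']*92,s['force'])
im,d,c=snap('wrist','8')
E
```

```text
11.3333 [0.51078751 0.02052612 0.0900824 ] [-3.12063572e+00 -3.62058744e-01  2.87475622e-04] 11.42939153428399 [-0.21725468 -0.32855748 -0.21099071]
```

View pics/wrist_8.png

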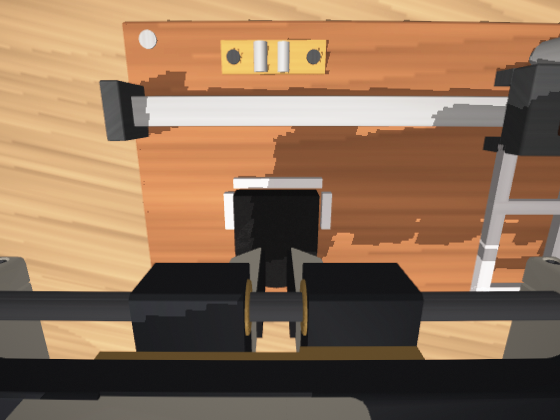

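Call:
step_arm(plan=[{"wx":0,"wy":0,"wz":0,"tx":0,"ty":0,"tz":1.0,"hand":0},{"wx":0,"wy":0,"wz":0,"tx":0,"ty":0,"tz":1.0,"hand":0},{"wx":0,"wy":0,"wz":0,"tx":0,"ty":0,"tz":0.5,"hand":0},{"wx":0,"wy":0,"wz":0,"tx":0,"ty":0,"tz":0.3,"hand":0},{"wx":0,"wy":0,"wz":0,"tx":0,"ty":0,"tz":0.2,"hand":0},{"wx":0,"wy":0,"wz":0,"tx":0,"ty":0,"tz":0.1,"hand":0},{"wx":0,"wy":0,"wz":0,"tx":0,"ty":0,"tz":0,"hand":0},{"wx":0,"wy":0,"wz":0,"tx":0,"ty":0,"tz":0,"hand":0},{"wx":0,"wy":0,"wz":0,"tx":0,"ty":0,"tz":0,"hand":0},{"wx":0,"wy":0,"wz":0,"tx":0,"ty":0,"tz":0,"hand":0}])

```text
clock: 12.22
position: [0.51, 0.0204, 0.0602]
ee_rot: [3.12, 0.362, -0.002]
force: [-8.4, -0.8, 22.5]
width: 0.002
```

Call:
step_arm(plan=[{"wx":0,"wy":0,"wz":0,"tx":0,"ty":0,"tz":-1.0,"hand":0},{"wx":0,"wy":0,"wz":0,"tx":0,"ty":0,"tz":-2.5,"hand":0},{"wx":0,"wy":0,"wz":0,"tx":0,"ty":0,"tz":-3.5,"hand":0},{"wx":0,"wy":0,"wz":0,"tx":0,"ty":0,"tz":-3.5,"hand":0.5},{"wx":0,"wy":0,"wz":0,"tx":1.5,"ty":2.5,"tz":0,"hand":0.7},{"wx":0,"wy":0,"wz":0,"tx":2,"ty":3,"tz":0,"hand":0.7},{"wx":0,"wy":0,"wz":0,"tx":2,"ty":3,"tz":0,"hand":0.7},{"wx":0,"wy":0,"wz":0,"tx":1.5,"ty":3,"tz":0,"hand":0.7},{"wx":0,"wy":0,"wz":0,"tx":1,"ty":2.0,"tz":0,"hand":0.7},{"wx":0,"wy":0,"wz":0,"tx":0,"ty":0.5,"tz":0,"hand":0.7}])

```text
clock: 13.05
position: [0.6229, -0.102, 0.1638]
ee_rot: [3.12, 0.354, 0.002]
force: [-0.8, 0.2, 0.2]
width: 0.464
```

```bash
python3 - <<'E'
from h import *
snap('side','9')
arm.get_image('top')
s=arm.observe(); print(s['clock'],s['position'],s['ee_rot'],s['width']*92,s['force'],np.abs(s['dq']).max())
np.savez('pics/p9.npz',pos=s['position'],R=cv2.Rodrigues(s['ee_rot'])[0])
im,d,c=snap('wrist','9')
E
```

```text
13.15 [ 0.62068848 -0.09882923  0.16366436] [-3.12108618e+00 -3.58255808e-01  1.15865467e-03] 51.049714722524996 [-0.54539685 -0.53980053 -0.75409701] 0.04057129699692832
```

View pics/wrist_9.png

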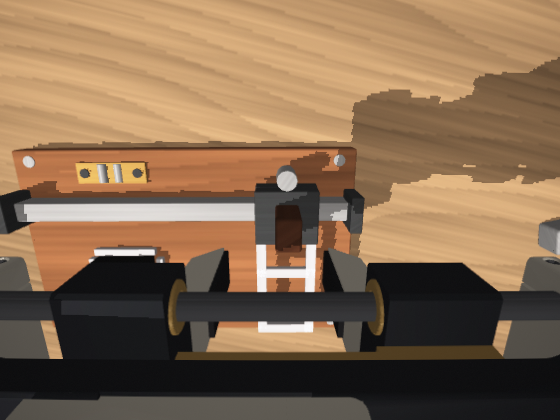

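```bash
python3 - <<'E'
from h import *
c=load('wrist','9'); q=np.load('pics/p9.npz')
P=pts(c,c['d']); T=(P-q['pos'])@q['R']*1000
m=(P[...,2]>.09)&(P[...,2]<.11); m[:195]=0;m[262:]=0;m[:,:262]=0;m[:,318:]=0
v,u=np.where(m); print('px',u.min(),u.max(),v.min(),v.max(), len(u))
t=T[m]; print('tool x',np.percentile(t[:,0],[1,50,99]),'y',np.percentile(t[:,1],[1,50,99]),'z',np.median(t[:,2]))
w=np.median(P[m],0);print(w)
cv2.imwrite('pics/wc9.png',cv2.resize(c['im'][160:270,230:345,::-1],None,fx=5,fy=5,interpolation=cv2.INTER_CUBIC))
E
```

```text
px 275 301 215 251 962
tool x [-10.12080994   2.43976832  12.64220674] y [-3.65210261  4.96569299 13.76108849] z 65.23489505421982
[ 0.62412302 -0.10309366  0.09842771]
```

View pics/wc9.png

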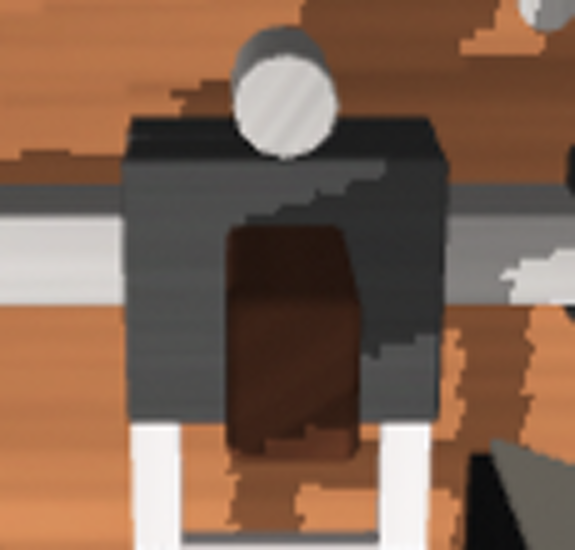

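View pics/side_9.png

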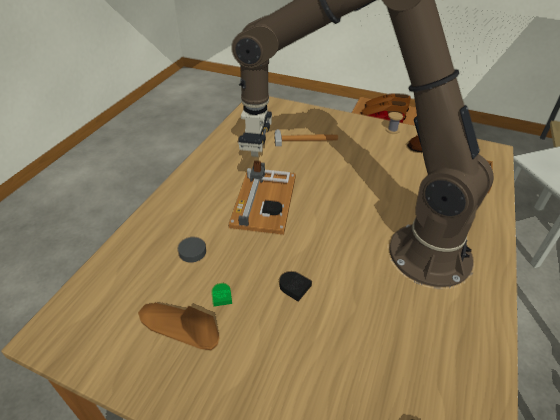

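Call:
step_arm(plan=[{"wx":0,"wy":0,"wz":0,"tx":0.1,"ty":0.5,"tz":0.5,"hand":0.6},{"wx":0,"wy":0,"wz":0,"tx":0,"ty":0,"tz":1.5,"hand":0.6},{"wx":0,"wy":0,"wz":0,"tx":0,"ty":0,"tz":1.5,"hand":0.6},{"wx":0,"wy":0,"wz":0,"tx":0,"ty":0,"tz":1.5,"hand":0.6},{"wx":0,"wy":0,"wz":0,"tx":0,"ty":0,"tz":1.5,"hand":0.6},{"wx":0,"wy":0,"wz":0,"tx":0,"ty":0,"tz":0.7,"hand":0.6},{"wx":0,"wy":0,"wz":0,"tx":0,"ty":0,"tz":0.2,"hand":0.6},{"wx":0,"wy":0,"wz":0,"tx":0,"ty":0,"tz":0,"hand":0.6},{"wx":0,"wy":0,"wz":0,"tx":0,"ty":0,"tz":0,"hand":0.6},{"wx":0,"wy":0,"wz":0,"tx":0,"ty":0,"tz":0,"hand":0.6}])

```text
clock: 14.03
position: [0.6234, -0.1019, 0.0912]
ee_rot: [3.12, 0.362, 0.002]
force: [-0.8, 0.4, -0.1]
width: 0.599
```

```bash
python3 - <<'E'
from h import *
s=arm.observe(); print(s['clock'],s['position'],s['ee_rot'],s['width']*92,s['force'],np.abs(s['dq']).max())
im,d,c=snap('wrist','10')
E
```

```text
14.0333 [ 0.6234387  -0.10191378  0.09124939] [3.12030497e+00 3.62342991e-01 2.45462474e-03] 55.08260965967413 [-0.82992041  0.39861159 -0.0872096 ] 0.002325381572735166
```

View pics/wrist_10.png

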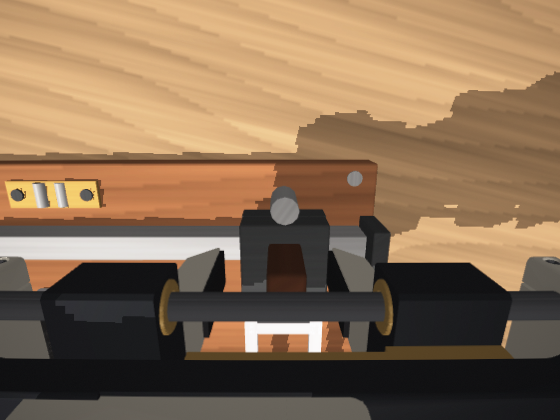

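Call:
step_arm(plan=[{"wx":0,"wy":0,"wz":0,"tx":0,"ty":0.2,"tz":0.3,"hand":0.6},{"wx":0,"wy":0,"wz":0,"tx":0,"ty":0,"tz":0,"hand":0},{"wx":0,"wy":0,"wz":0,"tx":0,"ty":0,"tz":0,"hand":0},{"wx":0,"wy":0,"wz":0,"tx":0,"ty":0,"tz":0,"hand":0},{"wx":0,"wy":0,"wz":0,"tx":0,"ty":0,"tz":0,"hand":0},{"wx":0,"wy":0,"wz":0,"tx":0,"ty":0,"tz":0,"hand":0},{"wx":0,"wy":0,"wz":0,"tx":0,"ty":0,"tz":0,"hand":0},{"wx":0,"wy":0,"wz":0,"tx":0,"ty":0,"tz":0,"hand":0},{"wx":0,"wy":0,"wz":0,"tx":0,"ty":0,"tz":0,"hand":0},{"wx":0,"wy":0,"wz":0,"tx":0,"ty":0,"tz":0,"hand":0}], force=35)

```text
clock: 14.92
position: [0.6234, -0.1043, 0.0873]
ee_rot: [3.12, 0.362, 0.0]
force: [0.8, -2.3, -0.1]
width: 0.193
```

```bash
python3 - <<'E'
from h import *
s=arm.observe(); print(s['clock'],s['position'],s['ee_rot'],s['width']*92,s['force'],np.abs(s['dq']).max())
np.savez('pics/p11.npz',pos=s['position'],R=cv2.Rodrigues(s['ee_rot'])[0])
im,d,c=snap('wrist','11')
E
```

```text
14.9167 [ 0.62341844 -0.10432391  0.08727564] [3.12038383e+00 3.61689330e-01 3.60448353e-04] 17.712195114860922 [ 0.80609185 -2.31627243 -0.1396406 ] 0.00133276760362785
```

View pics/wrist_11.png

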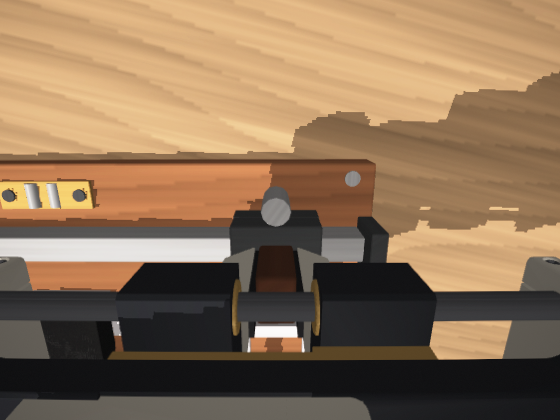

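Call:
step_arm(plan=[{"wx":0,"wy":0,"wz":0,"tx":0,"ty":-0.5,"tz":0,"hand":0},{"wx":0,"wy":0,"wz":0,"tx":0,"ty":-1,"tz":0,"hand":0},{"wx":0,"wy":0,"wz":0,"tx":0,"ty":-1,"tz":0,"hand":0},{"wx":0,"wy":0,"wz":0,"tx":0,"ty":-1,"tz":0,"hand":0},{"wx":0,"wy":0,"wz":0,"tx":0,"ty":-1,"tz":0,"hand":0},{"wx":0,"wy":0,"wz":0,"tx":0,"ty":-1,"tz":0,"hand":0},{"wx":0,"wy":0,"wz":0,"tx":0,"ty":-1,"tz":0,"hand":0},{"wx":0,"wy":0,"wz":0,"tx":0,"ty":-0.5,"tz":0,"hand":0},{"wx":0,"wy":0,"wz":0,"tx":0,"ty":0,"tz":0,"hand":0},{"wx":0,"wy":0,"wz":0,"tx":0,"ty":0,"tz":0,"hand":0}])

```text
clock: 15.8
position: [0.607, -0.0348, 0.0872]
ee_rot: [-3.12, -0.364, 0.001]
force: [0.1, 1.9, 1.6]
width: 0.195
```

```bash
python3 - <<'E'
from h import *
s=arm.observe(); print(s['clock'],s['position'],s['ee_rot'],s['width']*92,s['force'],np.abs(s['dq']).max())
im,d,c=snap('wrist','12')
E
```

```text
15.8 [ 0.60699    -0.03482069  0.08724989] [-3.11974332e+00 -3.63800131e-01  5.96938158e-04] 17.926276927453856 [0.11150628 1.90997663 1.57556738] 0.015109263059073251
```

View pics/wrist_12.png

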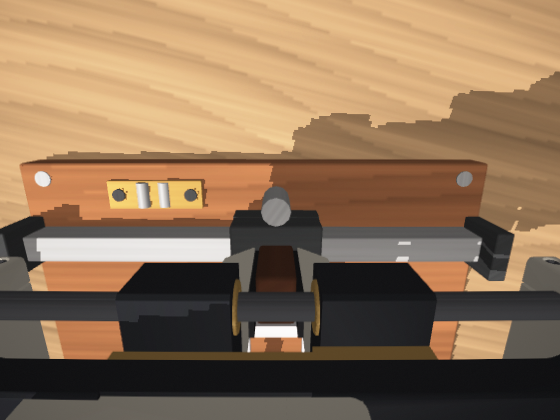

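Call:
step_arm(plan=[{"wx":0,"wy":0,"wz":0,"tx":0,"ty":-0.4,"tz":0,"hand":0},{"wx":0,"wy":0,"wz":0,"tx":0,"ty":-0.7,"tz":0,"hand":0},{"wx":0,"wy":0,"wz":0,"tx":0,"ty":-0.8,"tz":0,"hand":0},{"wx":0,"wy":0,"wz":0,"tx":0,"ty":-0.8,"tz":0,"hand":0},{"wx":0,"wy":0,"wz":0,"tx":0,"ty":-0.8,"tz":0,"hand":0},{"wx":0,"wy":0,"wz":0,"tx":0,"ty":-0.8,"tz":0,"hand":0},{"wx":0,"wy":0,"wz":0,"tx":0,"ty":-0.7,"tz":0,"hand":0},{"wx":0,"wy":0,"wz":0,"tx":0,"ty":-0.4,"tz":0,"hand":0},{"wx":0,"wy":0,"wz":0,"tx":0,"ty":0,"tz":0,"hand":0},{"wx":0,"wy":0,"wz":0,"tx":0,"ty":0,"tz":0,"hand":0}])

```text
clock: 16.68
position: [0.5946, 0.0177, 0.0872]
ee_rot: [-3.12, -0.364, 0.001]
force: [-1.7, 0.3, 0.8]
width: 0.193
```

```bash
python3 - <<'E'
from h import *
s=arm.observe(); print(s['clock'],s['position'],s['ee_rot'],s['width']*92,s['force'],np.abs(s['dq']).max())
np.savez('pics/p13.npz',pos=s['position'],R=cv2.Rodrigues(s['ee_rot'])[0])
im,d,c=snap('wrist','13')
cv2.imwrite('pics/wc13.png',cv2.resize(im[150:270,190:330,::-1],None,fx=5,fy=5,interpolation=cv2.INTER_CUBIC))
T=lambda uv,z:((ray(c,uv,z)-s['position'])@cv2.Rodrigues(s['ee_rot'])[0]*1000).round(1)
im=im.astype(int)
for v in (190,196,202): print(v,im[v,180:290].sum(1).tolist())
E
```

```text
16.6833 [0.59459431 0.0176522  0.0872306 ] [-3.1197747e+00 -3.6354544e-01  5.4189123e-04] 17.753603253422046 [-1.65783445  0.26400145  0.83793146] 0.008872615838645763
190 [453, 454, 452, 452, 452, 452, 451, 451, 454, 451, 453, 474, 540, 556, 556, 555, 553, 546, 422, 250, 254, 260, 263, 269, 267, 212, 210, 295, 519, 548, 528, 524, 544, 548, 547, 548, 546, 545, 543, 545, 544, 620, 655, 684, 711, 729, 695, 653, 613, 563, 492, 410, 337, 310, 382, 523, 539, 539, 539, 540, 541, 538, 552, 645, 674, 710, 725, 707, 668, 626, 584, 517, 432, 369, 520, 536, 536, 536, 537, 538, 538, 534, 533, 535, 534, 527, 458, 292, 255, 260, 261, 261, 263, 263, 265, 267, 265, 268, 270, 266, 265, 260, 257, 259, 259, 305, 269, 234, 228, 227]
196 [438, 438, 436, 435, 435, 433, 435, 436, 436, 436, 436, 437, 513, 553, 560, 560, 472, 318, 276, 271, 270, 261, 262, 270, 268, 261, 266, 268, 236, 407, 409, 530, 551, 548, 548, 547, 545, 547, 547, 547, 547, 561, 645, 673, 705, 730, 705, 664, 625, 579, 515, 434, 346, 354, 524, 542, 541, 540, 542, 540, 541, 539, 539, 638, 668, 703, 723, 711, 677, 633, 590, 525, 444, 398, 524, 534, 537, 537, 536, 537, 536, 536, 536, 464, 292, 248, 255, 256, 259, 261, 262, 260, 263, 265, 263, 263, 264, 266, 264, 264, 263, 262, 257, 257, 259, 259, 249, 248, 252, 250]
202 [457, 457, 457, 456, 459, 456, 456, 458, 455, 457, 456, 456, 478, 542, 555, 556, 552, 552, 553, 551, 551, 551, 551, 551, 551, 551, 548, 550, 549, 549, 548, 548, 548, 547, 544, 544, 547, 545, 545, 544, 545, 540, 636, 666, 695, 724, 716, 680, 637, 594, 532, 455, 366, 309, 339, 340, 520, 540, 539, 539, 538, 538, 536, 632, 661, 699, 720, 717, 682, 640, 593, 517, 441, 356, 345, 342, 342, 340, 342, 343, 343, 341, 282, 252, 250, 282, 372, 418, 419, 414, 416, 421, 422, 425, 427, 431, 430, 425, 417, 415, 413, 413, 417, 429, 426, 376, 294, 246, 244, 249]
```

View pics/wc13.png

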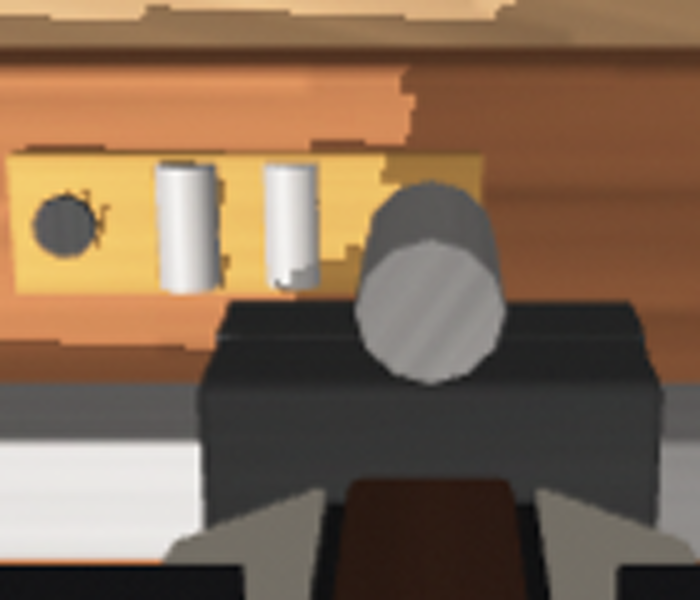

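```bash
python3 - <<'E'
from h import *
c=load('wrist','13'); q=np.load('pics/p13.npz'); s=dict(position=q['pos'])
T=lambda uv,z:((ray(c,uv,z)-q['pos'])@q['R']*1000).round(1)
P=pts(c,c['d']); print('strip z',np.median(P[185:203,233:240,2]),'plung z',np.median(P[208:216,272:280,2]))
print('strip ends',T([[191.8,196],[286.8,185]],.022),'ridges',T([[227,196],[248,196]],.025),'plunger',T([[276.2,212]],.062))
p=q['pos'];print('jig y',(-p[0]*.22869+p[1]*.9735)*1000)
E
```

```text
strip z 0.02250905880966173 plung z 0.06149225492340082
strip ends [[ 28.3 -54.5  65.3]
 [ 35.4   6.2  65.2]] ridges [[ 29.  -31.5  62.2]
 [ 29.  -18.3  62.2]] plunger [[29.5 -0.5 25.2]]
jig y -118.79336019440932
```

Call:
step_arm(plan=[{"wx":0,"wy":0,"wz":0,"tx":0,"ty":-0.3,"tz":0,"hand":0},{"wx":0,"wy":0,"wz":0,"tx":0,"ty":-0.4,"tz":0,"hand":0},{"wx":0,"wy":0,"wz":0,"tx":0,"ty":-0.4,"tz":0,"hand":0},{"wx":0,"wy":0,"wz":0,"tx":0,"ty":-0.3,"tz":0,"hand":0},{"wx":0,"wy":0,"wz":0,"tx":0,"ty":-0.1,"tz":0,"hand":0},{"wx":0,"wy":0,"wz":0,"tx":0,"ty":-0.1,"tz":0,"hand":0},{"wx":0,"wy":0,"wz":0,"tx":0,"ty":-0.1,"tz":0,"hand":0},{"wx":0,"wy":0,"wz":0,"tx":0,"ty":0,"tz":0,"hand":0},{"wx":0,"wy":0,"wz":0,"tx":0,"ty":0,"tz":0,"hand":0},{"wx":0,"wy":0,"wz":0,"tx":0,"ty":0,"tz":0,"hand":0}])

```text
clock: 17.57
position: [0.5914, 0.0312, 0.0872]
ee_rot: [3.119, 0.359, 0.0]
force: [2.0, -8.1, 2.5]
width: 0.195
```

```bash
python3 - <<'E'
from h import *
s=arm.observe();p=s['position']; print(s['clock'],p,s['width']*92,s['force'],'jig y',(-p[0]*.22869+p[1]*.9735)*1000,'Fy',-s['force'][0]*.22869+s['force'][1]*.9735)
E
```

```text
17.5667 [0.59141134 0.0312206  0.08724139] 17.95110183384584 [ 2.00292768 -8.13680956  2.47162983] jig y -104.85660537053118 Fy -8.379233635290499
```

Call:
step_arm(plan=[{"wx":0,"wy":0,"wz":0,"tx":0,"ty":-0.1,"tz":0,"hand":0},{"wx":0,"wy":0,"wz":0,"tx":0,"ty":-0.1,"tz":0,"hand":0},{"wx":0,"wy":0,"wz":0,"tx":0,"ty":-0.1,"tz":0,"hand":0},{"wx":0,"wy":0,"wz":0,"tx":0,"ty":0,"tz":0,"hand":0},{"wx":0,"wy":0,"wz":0,"tx":0,"ty":0,"tz":0,"hand":0},{"wx":0,"wy":0,"wz":0,"tx":0,"ty":0,"tz":0,"hand":0},{"wx":0,"wy":0,"wz":0,"tx":0,"ty":0,"tz":0,"hand":0},{"wx":0,"wy":0,"wz":0,"tx":0,"ty":0,"tz":0,"hand":0},{"wx":0,"wy":0,"wz":0,"tx":0,"ty":0,"tz":0,"hand":0},{"wx":0,"wy":0,"wz":0,"tx":0,"ty":0,"tz":0,"hand":0}])

```text
clock: 18.4
position: [0.5903, 0.036, 0.0872]
ee_rot: [3.121, 0.362, -0.0]
force: [-1.2, -4.4, 2.9]
width: 0.193
```

```bash
python3 - <<'E'
from h import *
s=arm.observe();p=s['position']; print(s['clock'],p,s['width']*92,s['force'],'jig y',(-p[0]*.22869+p[1]*.9735)*1000,'Fy',-s['force'][0]*.22869+s['force'][1]*.9735)
im,d,c=snap('wrist','14')
T=lambda uv,z:((ray(c,uv,z)-p)@cv2.Rodrigues(s['ee_rot'])[0]*1000).round(1)
np.savez('pics/p14.npz',pos=p,R=cv2.Rodrigues(s['ee_rot'])[0])
cv2.imwrite('pics/wc14.png',cv2.resize(im[150:270,190:330,::-1],None,fx=5,fy=5,interpolation=cv2.INTER_CUBIC))
E
```

```text
18.4 [0.59027225 0.0360068  0.08723841] 17.76802841570865 [-1.19006816 -4.44139939  2.8615441 ] jig y -99.93674188345952 Fy -4.0515456212696375
```

View pics/wc14.png

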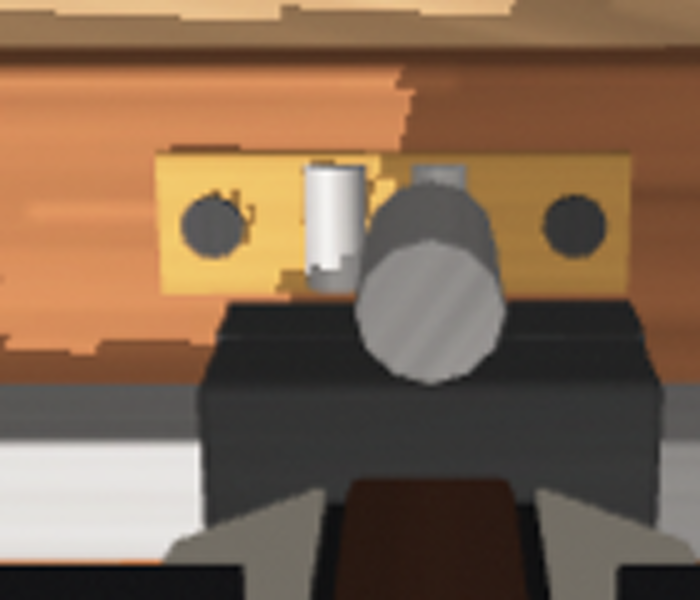

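Call:
step_arm(plan=[{"wx":0,"wy":0,"wz":0,"tx":0,"ty":-0.1,"tz":0,"hand":0},{"wx":0,"wy":0,"wz":0,"tx":0,"ty":-0.1,"tz":0,"hand":0},{"wx":0,"wy":0,"wz":0,"tx":0,"ty":-0.1,"tz":0,"hand":0},{"wx":0,"wy":0,"wz":0,"tx":0,"ty":-0.1,"tz":0,"hand":0},{"wx":0,"wy":0,"wz":0,"tx":0,"ty":-0.05,"tz":0,"hand":0},{"wx":0,"wy":0,"wz":0,"tx":0,"ty":0,"tz":0,"hand":0},{"wx":0,"wy":0,"wz":0,"tx":0,"ty":0,"tz":0,"hand":0},{"wx":0,"wy":0,"wz":0,"tx":0,"ty":0,"tz":0,"hand":0},{"wx":0,"wy":0,"wz":0,"tx":0,"ty":0,"tz":0,"hand":0},{"wx":0,"wy":0,"wz":0,"tx":0,"ty":0,"tz":0,"hand":0}])

```text
clock: 19.28
position: [0.5891, 0.041, 0.0872]
ee_rot: [-3.12, -0.363, 0.0]
force: [-4.0, 0.4, 4.3]
width: 0.197
```

```bash
python3 - <<'E'
from h import *
s=arm.observe();p=s['position']; print(s['clock'],p,s['width']*92,s['force'],'jig y',(-p[0]*.22869+p[1]*.9735)*1000,'Fy',-s['force'][0]*.22869+s['force'][1]*.9735)
im,d,c=snap('wrist','15')
T=lambda uv,z:((ray(c,uv,z)-p)@cv2.Rodrigues(s['ee_rot'])[0]*1000).round(1)
np.savez('pics/p15.npz',pos=p,R=cv2.Rodrigues(s['ee_rot'])[0])
cv2.imwrite('pics/wc15.png',cv2.resize(im[150:270,190:330,::-1],None,fx=5,fy=5,interpolation=cv2.INTER_CUBIC))
g=im.astype(int)
for v in(184,196): print(g[v,225:345].sum(1).tolist())
snap('side','15');snap('top','15')
E
```

```text
19.2833 [0.58910573 0.0409891  0.08721971] 18.166816996461534 [-4.0140691   0.35008048  4.26543425] jig y -94.81969685720254 Fy 1.2587808116076964
[430, 429, 430, 430, 507, 542, 543, 543, 544, 544, 543, 541, 541, 544, 540, 540, 540, 540, 540, 540, 538, 537, 539, 538, 537, 538, 538, 537, 538, 536, 536, 537, 535, 520, 612, 651, 679, 690, 476, 432, 425, 419, 414, 394, 364, 330, 321, 336, 339, 340, 340, 338, 339, 338, 341, 329, 346, 364, 383, 408, 431, 429, 420, 413, 397, 368, 334, 339, 338, 338, 338, 338, 337, 338, 338, 339, 338, 340, 338, 338, 337, 334, 337, 337, 335, 337, 335, 337, 337, 334, 334, 337, 336, 336, 336, 334, 333, 335, 333, 281, 256, 255, 254, 256, 257, 256, 259, 257, 258, 259, 253, 256, 256, 257, 256, 257, 255, 254, 256, 255]
[429, 428, 428, 427, 458, 536, 547, 547, 547, 401, 284, 267, 268, 264, 255, 261, 268, 262, 257, 263, 265, 322, 345, 523, 541, 541, 541, 541, 538, 538, 538, 538, 538, 538, 606, 646, 672, 710, 534, 292, 247, 252, 250, 256, 258, 257, 260, 260, 261, 261, 259, 261, 263, 264, 263, 259, 257, 253, 254, 253, 253, 247, 245, 317, 382, 363, 335, 339, 339, 342, 339, 342, 342, 339, 341, 339, 342, 339, 339, 340, 339, 295, 184, 158, 159, 162, 154, 156, 158, 159, 156, 154, 159, 159, 279, 332, 339, 338, 318, 254, 247, 245, 245, 248, 246, 244, 244, 244, 244, 243, 245, 245, 246, 247, 243, 242, 245, 244, 245, 244]
```

View pics/wc15.png

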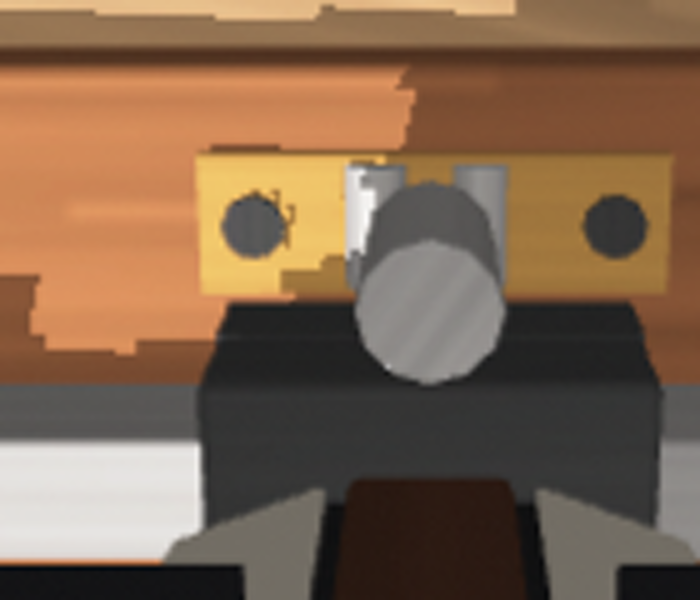

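```bash
python3 - <<'E'
from h import *
a=[]
for n,(r,q) in {'side':((150,245),(220,310)),'top':((150,245),(240,370))}.items():
    c=load(n,'15'); x=c['im'][r[0]:r[1],q[0]:q[1],::-1]; a.append(cv2.resize(x,(390,390)))
cv2.imwrite('pics/f15.png',np.hstack(a))
s=arm.observe();print(s['clock'],s['force'],s['position'],np.abs(s['dq']).max(),s['width'])
E
```

```text
19.4333 [-4.26350408  0.64126059  5.16060442] [0.58915548 0.04080285 0.08722881] 0.0009557942801342673 0.1912567247095409
```

View pics/f15.png

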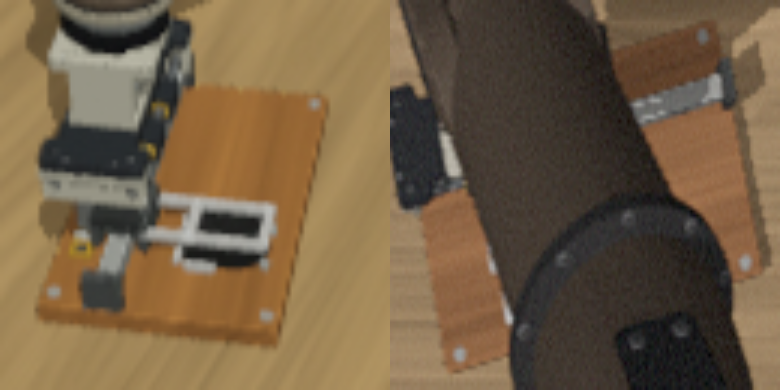

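```bash
python3 - <<'E'
from h import *
print(arm.sign_off()); s=arm.observe();print(s['clock'],s['position'],s['width'],s['force'])
E
```

```text
the job is handed in; nothing more can be done
None
the job is handed in; nothing more can be done
```

The heel is seated in the nest and pressed flat, the carriage is in the notch, and the job was handed in at about 19.4 s with the gripper still holding the grip.

**Heel:** I took the smaller black block (top view, pixel 194, 233), not the larger black one or the green one. I placed it with its round end between the pins and pressed it down with about 22 N. The fingertips stopped at 38 mm above the bench, which is where a flat heel's top should be.

**Carriage:** I gripped the wooden grip (measured 18 mm across) and slid it about 149 mm along the rail. The resistance rose to about 8 N at the low ridge, then dropped to about 1 N as the ball fell in.

**Last checks:**
- The last wrist picture puts the plunger within about 0.5 mm of the strip's middle.
- The arm was at rest, with the grip width still about 18 mm.
- The side view shows the heel lying under the guide inside the nest. The arm hid it from the top camera, so there was no second view of it at the end.
- The first, distant wrist view put the nest about 2 mm away from where the close view did. I used the close view, and the heel went in cleanly.
- A small steady force remained on the wrist, about 4 to 5 N sideways and upward.
- I did not measure the hammer, tin or last again at the end, but nothing touched them.

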